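# Set up a run of food-hygiene samples

## Robot

A 7-joint arm with a two-finger parallel gripper is mounted at the origin on the work surface. World frame = base frame: x ahead of the robot, y to its left, z up, the work surface at z = 0. Lengths are in m, angles in rad, forces in N, time in s.
With the tool pointing down it reaches from about 0.4 to 0.85 m from the base axis. Payload 10.4 kg.
Tool frame: the origin (TCP) lies midway between the tips of the shut fingers; the grasp point (between the pads) lies 19 mm behind it; x points along the fingers, z is the direction in which the jaws open and shut, and the axes are right-handed (so a half turn about x gives the same grasp; the last joint's range is limited). The gripper opens to 87 mm and grips with 3 to 60 N. Pads are 19 mm wide; open, the fingers measure 117 mm over their backs; the gripper's body (75 mm by 190 mm) begins 51 mm behind the grasp point.
Start: joints at [-0.023, 0.332, -0.065, 1.46, 0.022, 1.35, -0.088], TCP at [0.625, 0, 0.223] pointing down, gripper open.
Joint ranges: [-2.6, 2.6], [-0.5, 2.12], [-1.47, 1.34], [0.16, 2.42], [-1.27, 4.41], [0.06, 2.06], [-2.6, 2.6]. Speed limits (rad/s): [2.22, 2.22, 2.79, 2.79, 3.14, 3.14, 3.14].

## Interface

Orientations are given as a unit quaternion [x, y, z, w].
In Python, from bench import read_state, camera, camera_params, close_job gives the robot as it stands.
- The arm moves only by the tool arm_command, never from a script. Its argument "targets" is a list of rows, each a list of 7 numbers: the closure in counts, from 0 (fully open) to 255 (shut), then the shift along the tool's x, y, z in mm, then the turn, a rotation vector about the tool's x, y, z in rad. A call has 1 to 10 rows; each row is the pose to reach, as a shift and turn from the pose commanded when the call began, along the tool's axes at that moment; what a row does not reach only later rows make up. A row lasts 1/10 s, in which the tool goes at most 50 mm and 8.59 degrees, less where a joint would pass 70% of its speed; a pose out of reach is approached as far as the arm can. A call with a gripper value outside its range is refused whole. The fingers move at their own pace and stop on an object; "newtons" is the grip in N (left out, the last holds). Time passes only in rows, so rows that repeat a pose let the fingers close. It gives the time, the measured TCP pose, the force and the opening at its end, in the units of the state.
- read_state(): the state, without advancing time (a new reading comes with each control period).
- camera(name): name is "scene" or "side" or "wrist"; returns the picture (384x512x3 uint8, red, green, blue); there is no depth.
- camera_params(name): a dict with "intrinsics" (3x3 intrinsics, pixels), "xyz" and "orientation" of the camera in the world; the wrist camera has in their place "mount" (4x4, takes a point from camera to tool coordinates, whose origin is the TCP and whose axes are the tool frame's). Camera axes: x right, y down, z forward; pixel columns grow to the right and rows downward; lengths in m; the calibration is good to about 2 mm. A picture is of the moment at which its call begins: read the wrist's pose just before it. camera_params takes no time and is no camera call.
- close_job(): hands the job in, once; it reports no verdict.
The state is a dict: "time": time; "joint_positions": joint angles; "joint_vel": joint speeds; "joint_torque": joint torques, N m; "ee_pos": TCP position; "eef_rot": TCP orientation; "ft_force": force on the tool from outside, world axes, zero at the start; "torque": the same for the moment, N m; "width": finger opening in m.
Only numpy, scipy, OpenCV 4.12 (cv2) and the standard library are available. Lean on these libraries where they do the work, as an engineer would, in place of code of your own. Each camera call takes 0.05 s, during which the arm holds its last target.

## Task

Set up the next test run: lay every test card face up and straight on the sloped reading stand, beneath the tab of its own colour and resting down against the bottom lip, and load the vials one by one into the reader's feed chute so that they will come out in the order red, yellow, green, blue (colours that are missing are simply left out). When all cards and vials that are there are in place, push the green start button right down and let go, leaving the other things on the table alone.

Things in the scene. Friction and masses are not known exactly. Their poses are not given: they have to be found in the camera images.
- deck: Sloped white deck of the reading stand, 92 mm long by 250 wide, slick (a card let go slides down to the lip), tilted 30 deg, rising away from the robot. Fixed. Origin: on its surface at the lip's inner face, mid width, 16 mm above the table; x up the slope, y left along the lip, z square out of it. The lip stands 7 mm high along the whole bottom edge, x = -6 to 0 mm.
- chute: Feed chute of the vial reader, fixed, floor tilted 10 deg. Origin: on the floor at the bottom stop (outlet), mid width; x up the slope (215 mm long, roughly to the robot's right), y across (72 mm inside), z square out of the floor. Clear hood over x = 0 to 112 mm, 35 mm above the floor inside, 38 outside; it holds four vials. The vial nearest the stop comes out first.
- mouth (a point): Loading mouth of the chute: point on its floor, mid width, at x = 165 mm in the chute's frame (axes as the chute). Open on top from x = 112 to 215 mm, between side and end walls 18 mm high. A vial laid across here (axis along y) and let go rolls down under the hood against the stop or the vial before it.
- start_button (a joint): Green start button on top of the white vial reader: 0 up, 0.006 m fully down (about 5 N); springs back; counts as pressed from about 4 mm.
- start_button_top (a point): Centre of the top face of the green start button (28 mm across); it is pressed straight down.
- place_red (a point): Card place below the red tab on the deck (y = +90 mm in the deck's frame): where the origin of a seated card lies, on the deck surface 30 mm up from the lip. Axes as the deck.
- place_yellow (a point): Card place below the yellow tab on the deck (y = +30 mm in the deck's frame): where the origin of a seated card lies, on the deck surface 30 mm up from the lip. Axes as the deck.
- place_green (a point): Card place below the green tab on the deck (y = -30 mm in the deck's frame): where the origin of a seated card lies, on the deck surface 30 mm up from the lip. Axes as the deck.
- place_blue (a point): Card place below the blue tab on the deck (y = -90 mm in the deck's frame): where the origin of a seated card lies, on the deck surface 30 mm up from the lip. Axes as the deck.
- vial_red: Glass vial with red contents and a white screw cap, lying on its side: cylinder 28 mm across, 60 mm long, about 35 g, None if absent. Origin: its centre, on the axis (37 mm above the table while on the rest); x along the axis towards the cap. It rolls. At first all vials lie end to end on a fixed steel rest, 24 mm wide, rib tops 25 mm above the table.
- vial_yellow: Glass vial with yellow contents and a white screw cap, lying on its side: cylinder 28 mm across, 60 mm long, about 35 g, None if absent. Origin: its centre, on the axis (37 mm above the table while on the rest); x along the axis towards the cap. It rolls. At first all vials lie end to end on a fixed steel rest, 24 mm wide, rib tops 25 mm above the table.
- vial_green: Glass vial with green contents and a white screw cap, lying on its side: cylinder 28 mm across, 60 mm long, about 35 g, None if absent. Origin: its centre, on the axis (37 mm above the table while on the rest); x along the axis towards the cap. It rolls. At first all vials lie end to end on a fixed steel rest, 24 mm wide, rib tops 25 mm above the table.
- vial_blue: Glass vial with blue contents and a white screw cap, lying on its side: cylinder 28 mm across, 60 mm long, about 35 g, None if absent. Origin: its centre, on the axis (37 mm above the table while on the rest); x along the axis towards the cap. It rolls. At first all vials lie end to end on a fixed steel rest, 24 mm wide, rib tops 25 mm above the table.
- card_red: Flat rigid test card (cassette) 60 x 30 x 12 mm, about 30 g, white with red upper face; lies face up on the table, None if absent. Origin: centre of its underside; x along the 60 mm, y along the 30 mm, z out of the coloured face.
- card_yellow: Flat rigid test card (cassette) 60 x 30 x 12 mm, about 30 g, white with yellow upper face; lies face up on the table, None if absent. Origin: centre of its underside; x along the 60 mm, y along the 30 mm, z out of the coloured face.
- card_green: Flat rigid test card (cassette) 60 x 30 x 12 mm, about 30 g, white with green upper face; lies face up on the table, None if absent. Origin: centre of its underside; x along the 60 mm, y along the 30 mm, z out of the coloured face.
- card_blue: Flat rigid test card (cassette) 60 x 30 x 12 mm, about 30 g, white with blue upper face; lies face up on the table, None if absent. Origin: centre of its underside; x along the 60 mm, y along the 30 mm, z out of the coloured face.
- swab_jar: Bystander: steel swab jar with lid, 72 mm across, 74 mm high. Origin: centre of its underside; leave it alone.
- dropper: Bystander: small amber bottle, 32 mm across, 60 mm high. Origin: centre of its underside; leave it alone.
- marker: Bystander: black marker, 115 mm long, 14 mm thick. Origin: centre of its underside; leave it alone.
- spoon: Bystander: steel spoon behind the stand. Origin: on its axis line; leave it alone.
- balm: Bystander: small red bottle, 26 mm across, 65 mm high. Origin: centre of its underside; leave it alone.
- steel_cup: Bystander: steel cup, 70 mm across, 60 mm high. Origin: centre of its underside; leave it alone.
- timer: Bystander: grey timer, 60 x 60 x 18 mm. Origin: centre of its underside; leave it alone.
There are look-alikes about, which are no part of the job. What is shaped like the card_red but orange or purple is not meant.

How it is judged:
By the outcome, as a careful person would: the job done as asked, in the order asked, and still so for the second after the job is handed in, with the robot touching nothing.
Of vial_red, vial_yellow, vial_green, vial_blue only 3 to 4 are there at a start; the rules pass over those that are not, and their reading is None.
Of card_red, card_yellow, card_green, card_blue only 3 to 4 are there at a start; the rules pass over those that are not, and their reading is None.
At some moment in a run one of card_red, card_yellow, card_green, card_blue may be knocked a few centimetres aside while the robot is not near it.
It also fails if it takes over 210 s, if anything falls off the work surface, if the arm or the gripper's body presses on something with over 40 N, if the wrist force passes 120 N, or if a joint passes its speed limit or range.

## Working session

There is one attempt and no reset: what is moved stays moved. The work goes in short steps, Python scripts to look and compute and a tool call to move; the robot and the scene stay as the last step left them, time stands still between calls to the robot, and variables do not carry over. Pictures are saved under pics/ and viewed, and the job is handed in when it is done.

Besides the shell and the picture viewer there is one more tool, called by a JSON object that holds its "name" and its "arguments", one argument or row to a line. arm_command: Moves the arm, as the interface text tells. Its arguments: {"type":"object","properties":{"targets":{"type":"array"},"newtons":{"type":"number"}},"required":["targets"]}

```bash
mkdir -p pics; ls; cat > h.py <<'E'
import numpy as np, cv2
from bench import read_state, camera, camera_params
from scipy.spatial.transform import Rotation as R
def snap(n,f):
    im=camera(n); cv2.imwrite('pics/'+f,im[:,:,::-1]); return im
E
python3 - <<'E'
from h import *
s=read_state(); print(s)
for n in ['scene','side','wrist']:
    print(n,camera_params(n)); snap(n,n+'0.png')
E
```

```text
pics
{'time': 0.0, 'joint_positions': array([-0.02262154,  0.33287456, -0.06466415,  1.46094761,  0.02162577,
        1.34985636, -0.08848286]), 'joint_vel': array([ 3.42389063e-05,  1.42060271e-05, -9.61899441e-05, -8.86993310e-04,
        1.96023413e-03,  6.21253654e-04,  3.68091203e-04]), 'joint_torque': array([-1.20520472e-04, -6.23245955e+01,  2.44190963e-02, -3.89891267e+01,
       -6.13984605e-02,  3.97891912e-02,  1.87085252e-04]), 'ee_pos': array([ 6.24625383e-01, -2.18315049e-05,  2.21749158e-01]), 'eef_rot': array([-4.64288893e-05,  7.07596805e-01, -2.41074494e-05,  7.06616415e-01]), 'ft_force': array([-0.6916273 ,  0.77277459, -0.54072945]), 'torque': array([ 0.01014361, -0.05587304, -0.03611246]), 'width': 0.08735478082876587}
scene {'intrinsics': array([[390.84889867,   0.        , 253.46189157],
       [  0.        , 390.84889867, 187.81559203],
       [  0.        ,   0.        ,   1.        ]]), 'xyz': array([1.52657573, 0.42788938, 0.85025852]), 'orientation': array([ 0.49393527,  0.73837256, -0.38351153, -0.2524932 ])}
side {'intrinsics': array([[452.94559642,   0.        , 255.27407008],
       [  0.        , 452.94559642, 190.71060208],
       [  0.        ,   0.        ,   1.        ]]), 'xyz': array([-0.0186867 , -0.66929055,  0.90564587]), 'orientation': array([ 0.86211123, -0.31445234,  0.13222161, -0.37470175])}
wrist {'intrinsics': array([[289.77272542,   0.        , 255.69780808],
       [  0.        , 289.77272542, 185.36918469],
       [  0.        ,   0.        ,   1.        ]]), 'mount': array([[ 3.63385091e-06, -2.92653408e-01,  9.56218585e-01,
        -1.61819682e-01],
       [-3.28789559e-04, -9.56218534e-01, -2.92653391e-01,
         7.98413235e-02],
       [ 9.99999946e-01, -3.13331228e-04, -9.96961405e-05,
         1.35692300e-04],
       [ 0.00000000e+00,  0.00000000e+00,  0.00000000e+00,
         1.00000000e+00]])}
```

View pics/scene0.png

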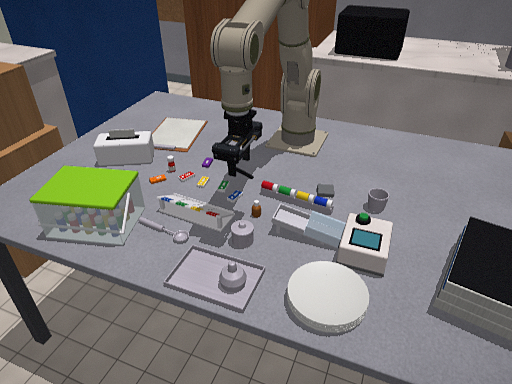

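View pics/side0.png

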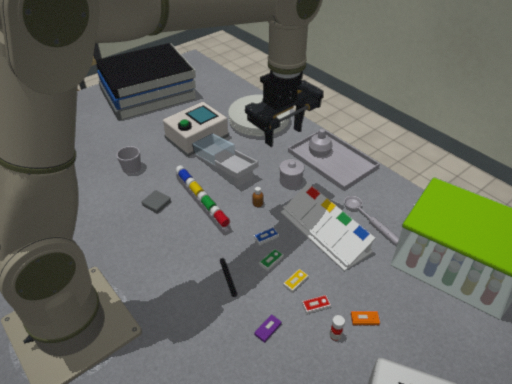

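View pics/wrist0.png

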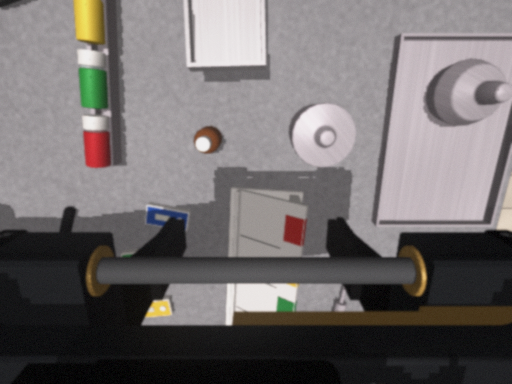

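```bash
cat >> h.py <<'E'
def campose(n,s=None):
    p=camera_params(n); K=p['intrinsics']
    if n=='wrist':
        s=s or read_state(); T=np.eye(4); T[:3,:3]=R.from_quat(s['eef_rot']).as_matrix(); T[:3,3]=s['ee_pos']
        T=T@p['mount']; return K,T[:3,:3],T[:3,3]
    return K,R.from_quat(p['orientation']).as_matrix(),p['xyz']
def ray(cp,uv):
    K,Rm,t=cp; uv=np.atleast_2d(np.array(uv,float))
    d=(np.linalg.inv(K)@np.c_[uv,np.ones(len(uv))].T).T@Rm.T
    return t,d
def toz(cp,uv,z):
    t,d=ray(cp,uv); return t+d*((z-t[2])/d[:,2])[:,None]
def proj(cp,P):
    K,Rm,t=cp; q=(np.atleast_2d(P)-t)@Rm; q=q@K.T; return q[:,:2]/q[:,2:]
HUE={'red':[(0,6),(174,180)],'orange':[(7,17)],'yellow':[(20,33)],'green':[(45,85)],'blue':[(103,125)],'purple':[(128,160)]}
def blobs(im,c,smin=120,vmin=50,amin=15):
    h=cv2.cvtColor(im,cv2.COLOR_RGB2HSV); m=np.zeros(im.shape[:2],np.uint8)
    for a,b in HUE[c]: m|=cv2.inRange(h,(a,smin,vmin),(b,255,255))
    cs,_=cv2.findContours(m,cv2.RETR_EXTERNAL,cv2.CHAIN_APPROX_NONE)
    return [(cv2.contourArea(k),k[:,0,:]) for k in cs if cv2.contourArea(k)>amin]
E
python3 - <<'E'
from h import *
for n in ['side','scene']:
    im=cv2.imread(f'pics/{n}0.png')[:,:,::-1].copy(); cp=campose(n)
    for c in HUE:
        for a,k in blobs(im,c):
            (cx,cy),(w,h),an=cv2.minAreaRect(k.astype(np.float32))
            if n=='scene' and not(120<cx<350 and 140<cy<260): continue
            P=toz(cp,k,0.012); r=cv2.minAreaRect((P[:,:2]*1000).astype(np.float32))
            print(n,c,int(a),(round(cx),round(cy)),np.round(r[0]),np.round(r[1]),round(r[2]), 'z25',np.round(toz(cp,(cx,cy),0.037)[0]*1000))
for n,b in [('side',(150,80,400,350)),('scene',(130,130,400,270))]:
    im=cv2.imread(f'pics/{n}0.png')[b[1]:b[3],b[0]:b[2]]
    cv2.imwrite(f'pics/{n}0z.png',cv2.resize(im,None,fx=3 if n=='scene' else 2.2,fy=3 if n=='scene' else 2.2,interpolation=cv2.INTER_CUBIC))
E
```

```text
side red 38 (335, 331) [ 435. -387.] [16. 23.] 29 z25 [ 422. -394.   37.]
side red 190 (316, 302) [ 454. -309.] [24. 53.] 67 z25 [ 440. -319.   37.]
side red 140 (221, 218) [448.  43.] [62. 29.] 83 z25 [434.  23.  37.]
side red 73 (313, 192) [708. -46.] [42. 27.] 81 z25 [688. -63.  37.]
side orange 344 (365, 318) [ 509. -406.] [32. 61.] 50 z25 [ 494. -414.   37.]
side orange 94 (258, 200) [569.  34.] [53. 26.] 50 z25 [552.  14.  37.]
side yellow 177 (296, 278) [ 464. -231.] [55. 25.] 7 z25 [ 450. -244.   37.]
side yellow 89 (328, 205) [ 705. -110.] [42. 31.] 86 z25 [ 685. -125.   37.]
side yellow 99 (195, 188) [462. 189.] [55. 30.] 87 z25 [448. 166.  37.]
side green 101 (271, 258) [ 460. -146.] [52. 22.] 6 z25 [ 446. -161.   37.]
side green 77 (344, 219) [ 699. -173.] [38. 26.] 81 z25 [ 679. -187.   37.]
side green 94 (207, 202) [455. 118.] [52. 27.] 83 z25 [442.  97.  37.]
side green 33 (184, 123) [619. 488.] [34. 28.] 25 z25 [601. 455.  37.]
side blue 106 (266, 234) [501. -79.] [22. 52.] 78 z25 [487. -96.  37.]
side blue 97 (361, 233) [ 695. -236.] [37. 30.] 89 z25 [ 675. -248.   3
[... 640 characters left out ...]
9 z25 [ 551. -373.   37.]
scene orange 47 (187, 142) [ 171. -436.] [111. 323.] 80 z25 [ 259. -416.   37.]
scene yellow 17 (196, 208) [ 625. -168.] [40. 15.] 86 z25 [ 652. -149.   37.]
scene yellow 71 (302, 195) [414. 149.] [48. 44.] 5 z25 [447. 158.  37.]
scene yellow 41 (203, 180) [ 463. -230.] [54. 25.] 4 z25 [ 495. -211.   37.]
scene green 63 (284, 190) [407.  78.] [49. 41.] 12 z25 [441.  89.  37.]
scene green 32 (223, 185) [ 460. -145.] [52. 23.] 7 z25 [ 494. -128.   37.]
scene blue 79 (320, 200) [419. 218.] [49. 46.] 86 z25 [453. 223.  37.]
scene blue 37 (234, 194) [502. -80.] [24. 53.] 79 z25 [532. -64.  37.]
scene purple 55 (207, 162) [ 339. -278.] [67. 32.] 13 z25 [ 375. -257.   37.]
```

View pics/side0z.png

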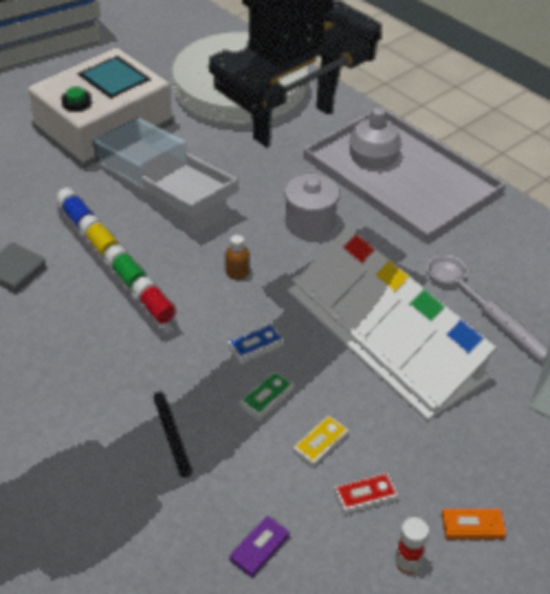

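View pics/scene0z.png

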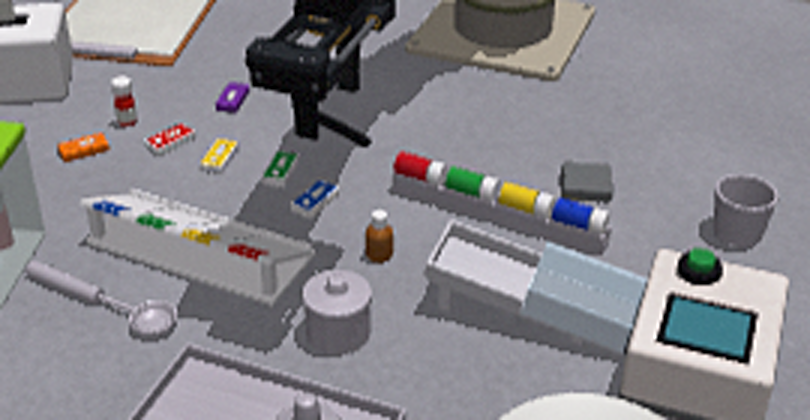

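```bash
cat >> h.py <<'E'
def tri(cps,uvs):
    A=np.zeros((3,3)); b=np.zeros(3); L=[]
    for cp,uv in zip(cps,uvs):
        t,d=ray(cp,uv); d=d[0]/np.linalg.norm(d[0]); M=np.eye(3)-np.outer(d,d); A+=M; b+=M@t; L.append((t,M))
    x=np.linalg.solve(A,b); return x,[np.linalg.norm(M@(x-t)) for t,M in L]
def cen(k):
    m=cv2.moments(k.reshape(-1,1,2)); return (m['m10']/m['m00'],m['m01']/m['m00'])
E
python3 - <<'E'
from h import *
cs=campose('side'); cc=campose('scene')
S=cv2.imread('pics/side0.png')[:,:,::-1].copy(); C=cv2.imread('pics/scene0.png')[:,:,::-1].copy()
def near(im,c,p,**k):
    return min((cen(k) for a,k in blobs(im,c,**k)),key=lambda q:np.hypot(q[0]-p[0],q[1]-p[1]))
for c,a,b in [('red',(313,192),(212,213)),('yellow',(328,205),(196,208)),('green',(344,219),(180,203)),('blue',(361,233),(166,198)),('green',(184,123),(364,218))]:
    u,v=near(S,c,a,amin=5),near(C,c,b,amin=5); x,e=tri([cs,cc],[u,v]); print(c,np.round(u),np.round(v),np.round(x*1000,1),np.round(np.array(e)*1000,1))
for im,b,f in [(S,(140,90,270,190),'s'),(C,(265,185,400,275),'c'),(S,(270,170,390,275),'sd'),(C,(145,180,245,245),'cd')]:
    cv2.imwrite(f'pics/z_{f}.png',cv2.resize(im[b[1]:b[3],b[0]:b[2],::-1],None,fx=6,fy=6,interpolation=cv2.INTER_CUBIC))
E
```

```text
red [313. 192.] [212. 213.] [674.  -77.2  54.5] [1.3 1.3]
yellow [328. 205.] [196. 209.] [ 670.4 -136.7   54. ] [0.9 0.9]
green [344. 218.] [180. 203.] [ 666.7 -198.7   54.7] [2.3 2.3]
blue [361. 233.] [165. 199.] [ 663.2 -258.7   54.2] [2.4 2.4]
green [184. 123.] [363. 216.] [559.1 378.9  95.9] [0.3 0.3]
```

View pics/z_s.png

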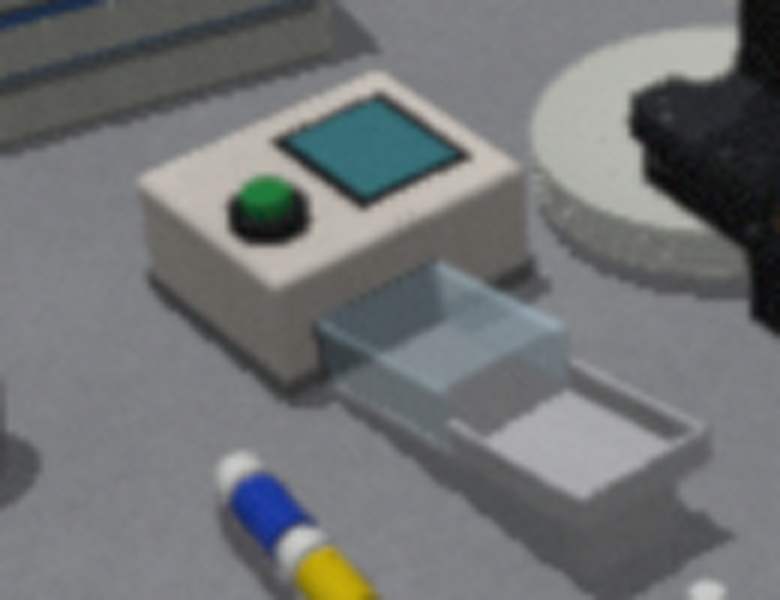

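View pics/z_c.png

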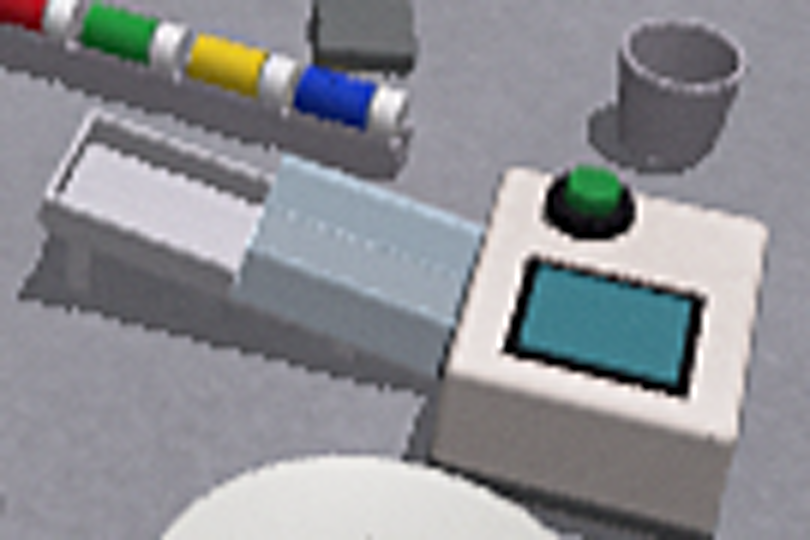

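View pics/z_sd.png

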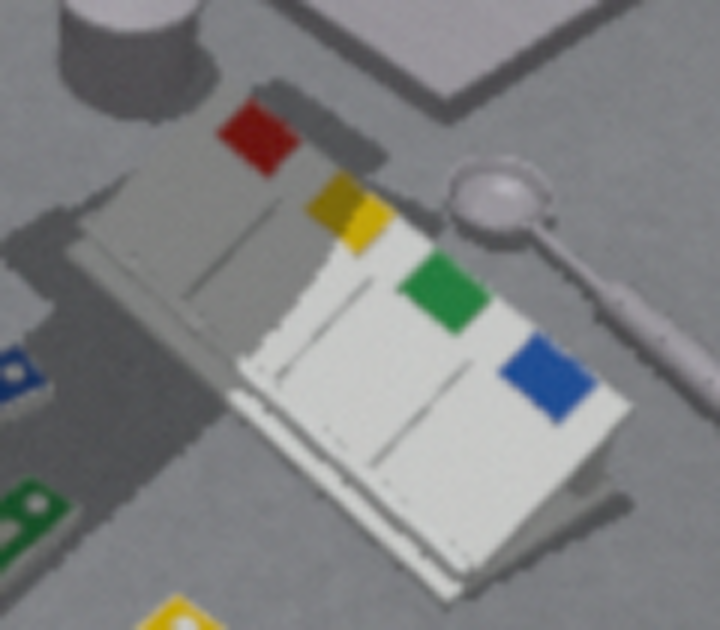

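View pics/z_cd.png

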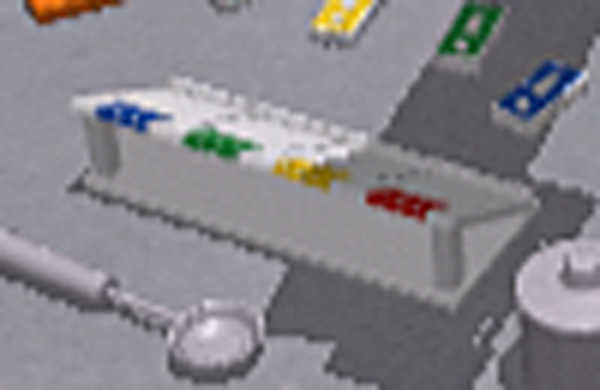

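```bash
python3 - <<'E'
from h import *
cs=campose('side'); cc=campose('scene')
S=lambda x,y:(x/6+140-.4,y/6+90-.4); C=lambda x,y:(x/6+265-.4,y/6+185-.4)
for n,a,b in [('end near',S(583,500),C(95,115)),('end far',S(708,432),C(45,212)),('hood near mouth',S(440,390),C(285,155)),('hood near reader',S(318,325),C(483,228)),('hood far mouth',S(567,325),C(250,255)),('hood far reader',S(437,262),C(455,325))]:
    x,e=tri([cs,cc],[a,b]); print(n,np.round(x*1000),np.round(np.array(e)*1000,1))
# deck overlay
ey=np.array([.0594,.998,0]);eh=np.array([.998,-.0594,0]);ex=eh*np.cos(np.pi/6)+np.array([0,0,.5]);ez=np.cross(ex,ey)
o=np.array([.6020,-.1638,.016])
im=cv2.imread('pics/side0.png')
big=cv2.resize(im[170:275,270:390],None,fx=6,fy=6,interpolation=cv2.INTER_CUBIC)
for P in [(0,125),(0,-125),(92,125),(92,-125),(-6,125,7),(-6,-125,7),(0,125,7),(0,-125,7),(30,90),(30,-90),(30,30),(30,-30)]:
    P=list(P)+[0]*(3-len(P)); p=proj(cs,o+(P[0]*ex+P[1]*ey+P[2]*ez)/1000)[0]; q=((p-[270,170]+.5)*6).astype(int); cv2.circle(big,tuple(map(int,q)),4,(255,0,255),-1)
cv2.imwrite('pics/deckchk.png',big)
E
```

```text
end near [558. 114.  65.] [1.2 1.2]
end far [639. 116.  61.] [0.3 0.3]
hood near mouth [554. 221.  68.] [0.2 0.2]
hood near reader [551. 328.  48.] [0.7 0.7]
hood far mouth [636. 225.  65.] [0.3 0.3]
hood far reader [630. 331.  49.] [0. 0.]
```

View pics/deckchk.png

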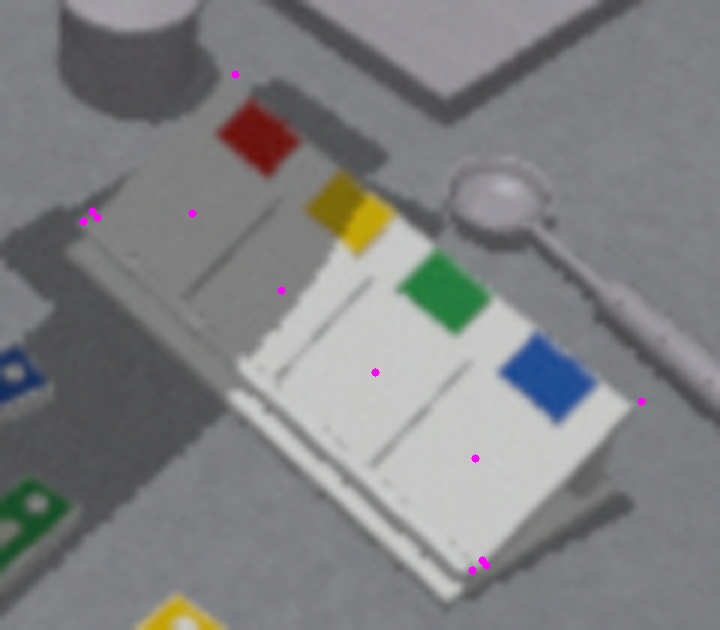

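{"name": "arm_command", "arguments": {
  "targets": [
    [0, -15, -50, -10, 0, 0, 0],
    [0, -30, -100, -20, 0, 0, 0],
    [0, -45, -150, -30, 0, 0, 0],
    [0, -60, -200, -40, 0, 0, 0],
    [0, -80, -260, -50, 0, 0, 0],
    [0, -80, -260, -50, 0, 0, 0],
    [0, -80, -260, -50, 0, 0, 0]
  ]
}}

```text
time: 0.85
ee_pos: [0.5734, -0.2654, 0.3036]
eef_rot: [0.002, 0.707, -0.003, 0.707]
ft_force: [0.2, -1.2, -0.6]
width: 0.0871
```

```bash
python3 - <<'E'
from h import *
s=read_state(); print(s['time'],s['ee_pos'],s['eef_rot'],s['joint_positions']); np.save('s1.npy',np.r_[s['ee_pos'],s['eef_rot']])
im=snap('wrist','w1.png')
cv2.imwrite('pics/w1z.png',cv2.resize(im[0:240,130:420,::-1],None,fx=2.5,fy=2.5,interpolation=cv2.INTER_CUBIC))
E
```

```text
0.85 [ 0.57343035 -0.26539621  0.30360013] [ 0.00159514  0.70683617 -0.00345023  0.70736707] [ 0.29719038  0.31704595  0.08334326  1.31518905 -0.02383209  1.50874848
  0.3706993 ]
```

View pics/w1z.png

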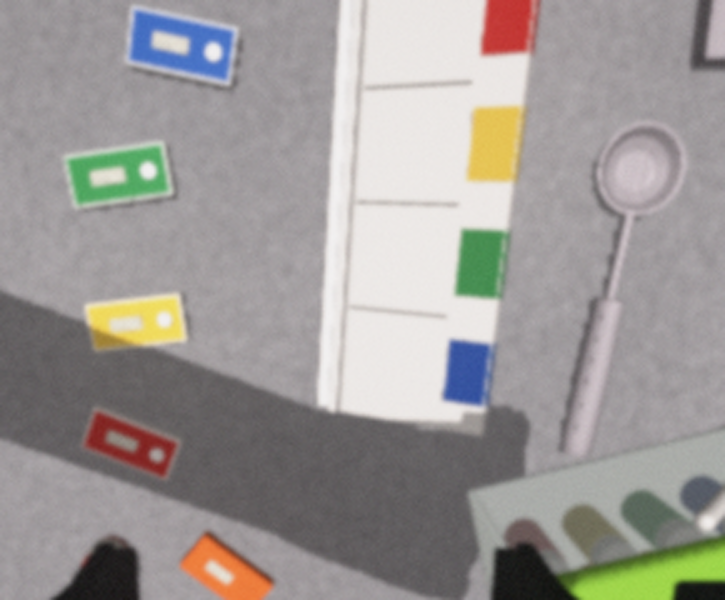

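```bash
cat > fr.py <<'E'
from h import *
E
python3 - <<'E'
from h import *
v=np.load('s1.npy'); s={'ee_pos':v[:3],'eef_rot':v[3:]}; cp=campose('wrist',s)
im=cv2.imread('pics/w1.png')[:,:,::-1].copy()
Z=lambda x,y:(x/2.5+130-.3,y/2.5-.3)
for n,p in [('inner',[Z(364,5),Z(339,405)]),('outer',[Z(342,5),Z(318,405)])]:
    for z in (.016,.022,.026): print(n,z,np.round(toz(cp,p,z)*1000,1).tolist())
tops=[Z(530,5+20),Z(487,380)]; print('top edge z62',np.round(toz(cp,tops,.062)*1000,1).tolist())
side=cv2.imread('pics/side0.png')[:,:,::-1].copy(); cs=campose('side')
for c,p,q in [('red',(508,20),(313,192)),('yellow',(495,144),(328,205)),('green',(481,264),(344,218)),('blue',(467,372),(361,233))]:
    pz=Z(*p); 
    near=lambda im,t:min((cen(k) for a,k in blobs(im,c,vmin=40)),key=lambda u:np.hypot(u[0]-t[0],u[1]-t[1]))
    u=near(im,pz); w=near(side,q); print(c,np.round(u,1),np.round(toz(cp,u,.0544)*1000,1), [np.round(x*1000,1) for x in tri([cp,cs],[u,w])])
for c in ['blue','green','yellow','red']:
    for a,k in blobs(im,c,smin=90,vmin=40,amin=150):
        r=cv2.minAreaRect((toz(cp,k,.012)[:,:2]*1000).astype(np.float32)); print(c,int(a),np.round(r[0],1),np.round(r[1],1),round(r[2],1))
for zz in [(0,0)]:
  pass
# project orig deck estimate
E
```

```text
inner 0.016 [[601.9, -63.3, 16.0], [588.8, -284.8, 16.0]]
inner 0.022 [[601.5, -64.9, 22.0], [588.6, -283.5, 22.0]]
inner 0.026 [[601.2, -66.0, 26.0], [588.5, -282.6, 26.0]]
outer 0.016 [[589.9, -63.2, 16.0], [575.5, -284.7, 16.0]]
outer 0.022 [[589.7, -64.8, 22.0], [575.5, -283.4, 22.0]]
outer 0.026 [[589.6, -65.9, 26.0], [575.5, -282.5, 26.0]]
top edge z62 [[680.6, -84.9, 62.0], [670.5, -260.9, 62.0]]
red [332.5   9.9] [[671.2 -83.2  54.4]] [array([667.9, -83.5,  62.7]), array([0., 0., 0., ..., 0., 0., 0.], shape=(2000,))]
yellow [327.2  57.1] [[ 668.  -137.4   54.4]] [array([ 667.5, -137.8,   56.9]), array([0., 0., 0., ..., 0., 0., 0.], shape=(2000,))]
green [321.4 105.1] [[ 664.  -197.9   54.4]] [array([ 663.6, -197.9,   56.7]), array([0., 0., 0., ..., 0., 0., 0.], shape=(2000,))]
blue [316.3 148.5] [[ 660.3 -257.7   54.4]] [array([ 660.1, -257.5,   55.9]), array([0., 0., 0., ..., 0., 0., 0.], shape=(2000,))]
blue 331 [ 670.1 -265.9] [37.8 26.1] 86.5
blue 715 [500.8 -81. ] [24.3 54.4] 78.8
green 331 [ 673.2 -199.1] [35.6 22.4] 86.4
green 569 [ 459.7 -147.7] [52.9 23.1] 7.1
yellow 547 [ 463.  -233.2] [55.8 25.6] 6.0
yellow 530 [ 678.9 -132.8] [38.1 29. ] 87.3
red 479 [ 453.4 -310.8] [25.9 55.7] 66.5
red 393 [682.8 -73.5] [25.6 29. ] 89.6
```

```bash
cat >> h.py <<'E'
def Rcols(x,z):
    x=np.array(x,float);z=np.array(z,float); x/=np.linalg.norm(x); z-=x*(z@x); z/=np.linalg.norm(z); return np.c_[x,np.cross(z,x),z]
def delta(pos,Rt=None,pr=True):
    s=read_state(); R0=R.from_quat(s['eef_rot']).as_matrix()
    sh=R0.T@(np.array(pos)-s['ee_pos'])*1000; rv=R.from_matrix(R0.T@(R0 if Rt is None else Rt)).as_rotvec()
    print('t %.2f'%s['time'],'shift',np.round(sh,1),'rv',np.round(rv,3)); return sh,rv
def Rcard(a): a=np.radians(a); return Rcols([0,0,-1],[-np.sin(a),np.cos(a),0])
DEY=np.array([.0594,.998,0]);DEH=np.array([.998,-.0594,0]);DEX=DEH*np.cos(np.pi/6)+np.array([0,0,.5]);DEZ=np.cross(DEX,DEY)
DO=np.array([.598,-.1639,.016])
DECKY={'red':90,'yellow':30,'green':-30,'blue':-90}
def deckpt(x,y,z): return DO+(x*DEX+y*DEY+z*DEZ)/1000
Rdeck=Rcols(-DEZ,DEY)
SZ={'red':(313,192),'yellow':(328,205),'green':(344,219),'blue':(361,233)}
def cardfind(c,n='side'):
    im=camera(n); cp=campose(n); out=[]
    for a,k in blobs(im,c,smin=90,vmin=35,amin=40):
        P=(toz(cp,k,.012)[:,:2]*1000).astype(np.float32); (x,y),(w,h),an=cv2.minAreaRect(P)
        if w>h: ang=an
        else: ang=an-90
        ang=(ang+90)%180-90
        if 330<x<620 and -420<y<20 and 40<max(w,h)<62: out.append((round(x,1),round(y,1),round(ang,1),round(w,1),round(h,1)))
    return out
E
python3 - <<'E'
from h import *
Ra=Rcard(-11.2)
delta([.5008,-.081,.12],Ra)
print(deckpt(36,-90,70))
E
```

```text
t 0.90 shift [182.5 181.  -74.2] rv [-1.379e+00 -0.000e+00  1.000e-03]
[ 0.58883856 -0.25349291  0.09459343]
```

{"name": "arm_command", "arguments": {
  "targets": [
    [100, 20, 22, -10, -0.138, 0, 0],
    [100, 40, 44, -20, -0.276, 0, 0],
    [100, 60, 66, -30, -0.414, 0, 0],
    [100, 80, 88, -40, -0.552, 0, 0],
    [100, 100, 110, -50, -0.69, 0, 0],
    [100, 120, 132, -55, -0.828, 0, 0],
    [100, 140, 154, -65, -0.966, 0, 0],
    [100, 160, 172, -70, -1.104, 0, 0],
    [100, 182.5, 181, -74, -1.242, 0, 0],
    [100, 182.5, 181, -74, -1.379, 0, 0]
  ]
}}

```text
time: 1.9
ee_pos: [0.4984, -0.0752, 0.1167]
eef_rot: [-0.451, 0.544, 0.454, 0.542]
ft_force: [-0.7, -0.5, -0.1]
width: 0.0528
```

```bash
python3 - <<'E'
from h import *
delta([.5008,-.081,.0035],Rcard(-11.2)); print(cardfind('blue'))
E
```

```text
t 1.90 shift [113.2  -4.   -5.3] rv [ 0.014  0.    -0.006]
[(501.5, -78.9, -11.3, 26.0, 55.6)]
```

{"name": "arm_command", "arguments": {
  "targets": [
    [100, 30, 0, 0, 0, 0, 0],
    [100, 60, 0, 0, 0, 0, 0],
    [100, 80, 0, 0, 0, 0, 0],
    [100, 80, 0, 0, 0, 0, 0],
    [100, 80, 0, 0, 0, 0, 0]
  ]
}}

```text
time: 2.45
ee_pos: [0.5012, -0.0782, 0.0406]
eef_rot: [-0.45, 0.546, 0.45, 0.546]
ft_force: [0.3, -0.3, 0.6]
width: 0.0527
```

```bash
python3 - <<'E'
from h import *
delta([.5010,-.080,.0035],Rcard(-11.2)); snap('wrist','w2.png')
E
```

```text
t 2.45 shift [37.1 -0.1 -1.8] rv [ 0.003  0.    -0.   ]
```

View pics/w2.png

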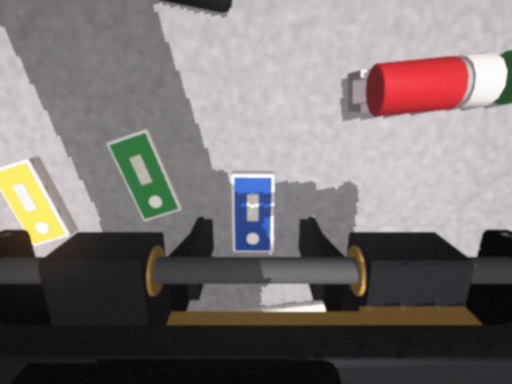

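{"name": "arm_command", "arguments": {
  "newtons": 12,
  "targets": [
    [100, 20, 0, -1.5, 0.003, 0, 0],
    [100, 37, 0, -1.5, 0.003, 0, 0],
    [100, 37, 0, -1.5, 0.003, 0, 0],
    [200, 37, 0, -1.5, 0.003, 0, 0],
    [200, 37, 0, -1.5, 0.003, 0, 0],
    [200, 37, 0, -1.5, 0.003, 0, 0],
    [200, 37, 0, -1.5, 0.003, 0, 0]
  ]
}}

```text
time: 3.2
ee_pos: [0.5013, -0.0805, 0.0038]
eef_rot: [-0.449, 0.546, 0.449, 0.547]
ft_force: [-0.7, -1.0, 4.8]
width: 0.0302
```

```bash
python3 - <<'E'
from h import *
s=read_state(); print(s['width'],s['ee_pos']); snap('wrist','w3.png')
E
```

```text
0.03022140475264085 [ 0.50127558 -0.080505    0.00381041]
```

View pics/w3.png

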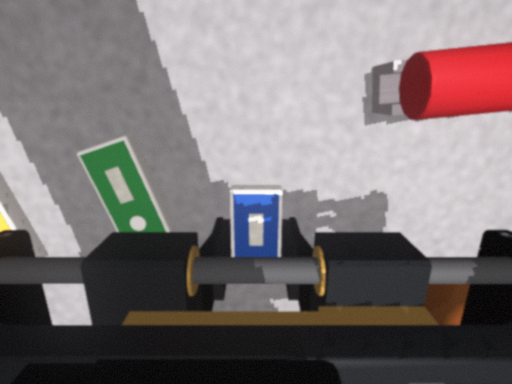

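```bash
python3 - <<'E'
from h import *
delta(deckpt(36,-90,80),Rdeck)
E
```

```text
t 3.25 shift [ -99.3 -114.6 -153.5] rv [-0.132 -0.035 -0.522]
```

{"name": "arm_command", "arguments": {
  "targets": [
    [200, -30, 0, 0, 0, 0, 0],
    [200, -70, -10, -15, 0, 0, 0],
    [200, -110, -30, -40, -0.03, -0.005, -0.1],
    [200, -120, -55, -70, -0.06, -0.01, -0.2],
    [200, -115, -80, -105, -0.1, -0.02, -0.32],
    [200, -105, -105, -140, -0.12, -0.03, -0.43],
    [200, -99, -114.6, -153.5, -0.132, -0.035, -0.522],
    [200, -99, -114.6, -153.5, -0.132, -0.035, -0.522],
    [200, -99, -114.6, -153.5, -0.132, -0.035, -0.522],
    [200, -99, -114.6, -153.5, -0.132, -0.035, -0.522]
  ]
}}

```text
time: 4.25
ee_pos: [0.5845, -0.2517, 0.103]
eef_rot: [-0.602, 0.371, 0.336, 0.622]
ft_force: [0.4, 0.3, 0.2]
width: 0.0299
```

```bash
python3 - <<'E'
from h import *
delta(deckpt(36,-90,5.5),Rdeck); im=snap('wrist','w4.png'); im=snap('side','s4.png')
cv2.imwrite('pics/s4z.png',cv2.resize(im[120:300,250:420,::-1],None,fx=3.3,fy=3.3))
E
```

```text
t 4.25 shift [74.   0.3 -1.6] rv [ 0.001  0.001 -0.001]
```

View pics/w4.png

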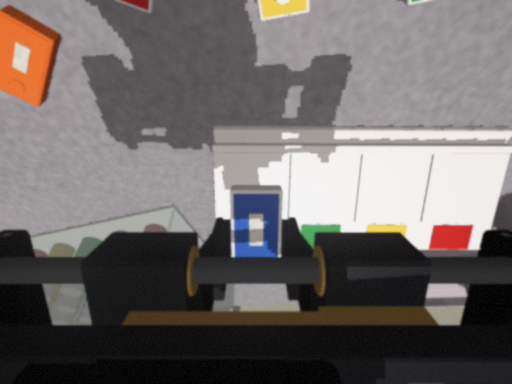

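View pics/s4z.png

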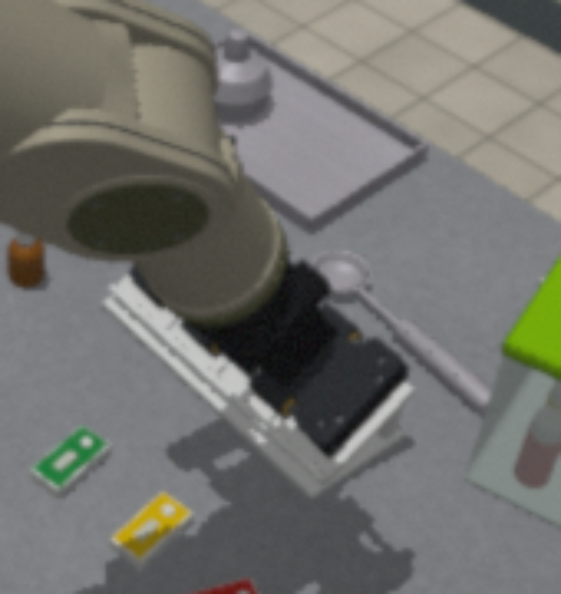

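```bash
python3 - <<'E'
from h import *
im=cv2.imread('pics/w4.png')
cv2.imwrite('pics/w4z.png',cv2.resize(im[110:260,205:330],None,fx=4.5,fy=4.5,interpolation=cv2.INTER_CUBIC))
cp=campose('wrist'); M=np.c_[DEX,DEY,DEZ]
t,d=ray(cp,[(345,127),(345,139),(345,144),(345,148),(215,200),(290,200),(359,200),(431,200),(345,226),(320,226),(385,226),(451,226)]); t=M.T@(t-DO); d=d@M
for z in (0,7):
    P=t+d*((z/1000-t[2])/d[:,2])[:,None]; print(z,np.round(P*1000,1)[:,:2].tolist())
E
```

```text
0 [[-20.5, -16.1], [-10.7, -15.2], [-6.6, -14.8], [-3.2, -14.5], [43.2, -125.1], [43.1, -58.8], [43.0, 2.2], [42.8, 65.8], [68.1, -7.9], [68.1, -30.6], [68.0, 28.4], [67.8, 88.4]]
7 [[-21.2, -18.2], [-11.7, -17.3], [-7.7, -16.9], [-4.4, -16.6], [40.7, -124.0], [40.6, -59.7], [40.4, -0.5], [40.3, 61.3], [64.8, -10.3], [64.9, -32.3], [64.7, 25.0], [64.6, 83.2]]
```

View pics/w4z.png

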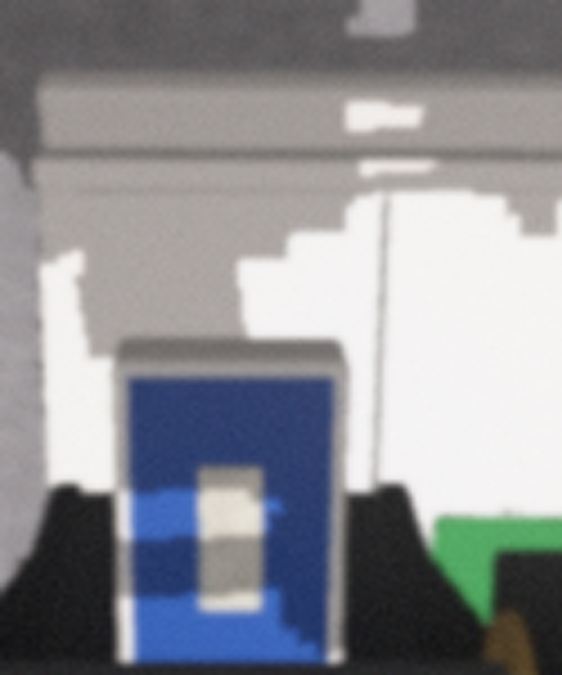

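{"name": "arm_command", "arguments": {
  "targets": [
    [200, 25, 0.5, -1, 0, 0, 0],
    [200, 50, 0.5, -1.2, 0, 0, 0],
    [200, 65, 0.5, -1.5, 0, 0, 0],
    [200, 74, 0.5, -1.5, 0, 0, 0],
    [200, 74, 0.5, -1.5, 0, 0, 0],
    [200, 74, 0.5, -1.5, 0, 0, 0]
  ]
}}

```text
time: 4.95
ee_pos: [0.6202, -0.2567, 0.0384]
eef_rot: [-0.602, 0.372, 0.335, 0.622]
ft_force: [-0.3, -0.8, 0.4]
width: 0.0297
```

```bash
python3 - <<'E'
from h import *
delta(deckpt(36,-90,5.5),Rdeck); im=snap('wrist','w5.png')
E
```

```text
t 4.95 shift [ 0.1 -0.9  1.3] rv [ 0. -0. -0.]
```

View pics/w5.png

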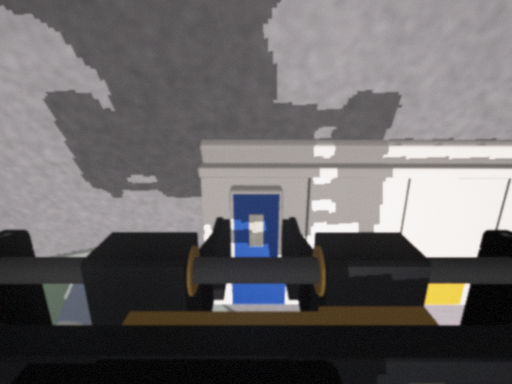

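{"name": "arm_command", "arguments": {
  "targets": [
    [130, 0.5, 0, 0, 0, 0, 0],
    [130, 0.5, 0, 0, 0, 0, 0],
    [130, 0.5, 0, 0, 0, 0, 0],
    [130, 0.5, 0, 0, 0, 0, 0],
    [130, -20, 0, 0, 0, 0, 0],
    [130, -60, 0, 0, 0, 0, 0],
    [130, -90, 0, 0, 0, 0, 0],
    [130, -90, 0, 0, 0, 0, 0]
  ]
}}

```text
time: 5.8
ee_pos: [0.5754, -0.2558, 0.12]
eef_rot: [-0.603, 0.371, 0.333, 0.623]
ft_force: [0.6, 0.2, 0.8]
width: 0.0427
```

```bash
python3 - <<'E'
from h import *
im=snap('wrist','w6.png')
print(cardfind('green'))
delta([.4597,-.147,.10],Rcard(7))
E
```

```text
[(460.5, -146.3, 6.8, 54.1, 23.9)]
t 5.90 shift [-46.8 113.5 100.4] rv [-0.178 -0.049  0.523]
```

View pics/w6.png

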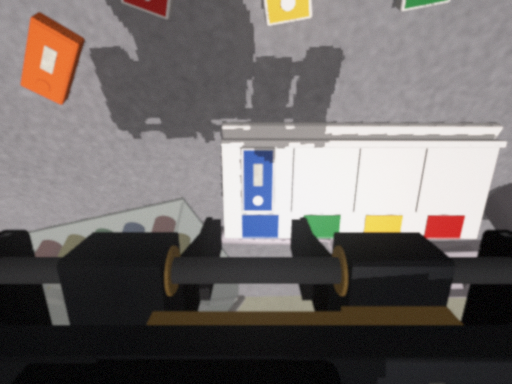

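{"name": "arm_command", "arguments": {
  "targets": [
    [100, -15, 15, 12, -0.02, -0.005, 0.06],
    [100, -30, 35, 30, -0.05, -0.015, 0.15],
    [100, -38, 55, 50, -0.09, -0.025, 0.26],
    [100, -42, 75, 68, -0.12, -0.035, 0.36],
    [100, -45, 95, 85, -0.15, -0.04, 0.45],
    [100, -47, 113, 100, -0.178, -0.049, 0.523],
    [100, -47, 113, 100, -0.178, -0.049, 0.523],
    [100, -47, 113, 100, -0.178, -0.049, 0.523]
  ]
}}

```text
time: 6.7
ee_pos: [0.4601, -0.1471, 0.099]
eef_rot: [-0.529, 0.468, 0.531, 0.468]
ft_force: [0.3, -1.3, -0.3]
width: 0.0531
```

```bash
python3 - <<'E'
from h import *
delta([.460,-.147,.0035],Rcard(7))
E
```

```text
t 6.70 shift [95.5 -0.  -0. ] rv [ 0.001  0.002 -0.001]
```

{"name": "arm_command", "arguments": {
  "targets": [
    [100, 40, 0, 0, 0, 0, 0],
    [100, 75, 0, 0, 0, 0, 0],
    [100, 95.5, 0, 0, 0, 0, 0],
    [100, 95.5, 0, 0, 0, 0, 0],
    [200, 95.5, 0, 0, 0, 0, 0],
    [200, 95.5, 0, 0, 0, 0, 0],
    [200, 95.5, 0, 0, 0, 0, 0],
    [200, 95.5, 0, 0, 0, 0, 0]
  ]
}}

```text
time: 7.5
ee_pos: [0.46, -0.1473, 0.005]
eef_rot: [-0.529, 0.468, 0.53, 0.468]
ft_force: [-0.3, -1.4, 1.3]
width: 0.0294
```

```bash
python3 - <<'E'
from h import *
delta(deckpt(36,-30,80),Rdeck);snap('wrist','w7.png')
E
```

```text
t 7.50 shift [ -98.4 -120.8  -61.2] rv [ 0.178  0.048 -0.523]
```

View pics/w7.png

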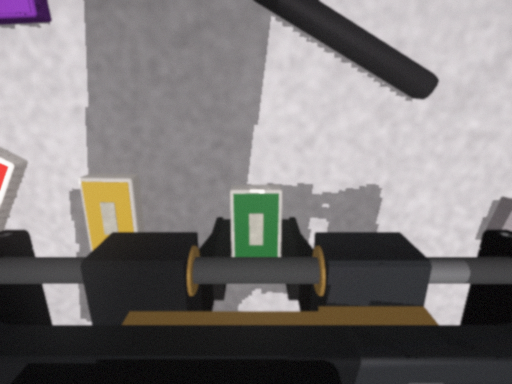

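{"name": "arm_command", "arguments": {
  "targets": [
    [200, -30, 0, 0, 0, 0, 0],
    [200, -70, -10, -5, 0, 0, 0],
    [200, -110, -30, -15, 0.03, 0.005, -0.1],
    [200, -120, -55, -28, 0.07, 0.015, -0.2],
    [200, -115, -80, -40, 0.11, 0.03, -0.32],
    [200, -105, -105, -53, 0.15, 0.04, -0.43],
    [200, -98, -121, -61, 0.178, 0.048, -0.523],
    [200, -98, -121, -61, 0.178, 0.048, -0.523],
    [200, -98, -121, -61, 0.178, 0.048, -0.523],
    [200, -98, -121, -61, 0.178, 0.048, -0.523]
  ]
}}

```text
time: 8.55
ee_pos: [0.5878, -0.1926, 0.1032]
eef_rot: [-0.601, 0.372, 0.336, 0.622]
ft_force: [-0.3, -0.9, -0.4]
width: 0.0297
```

```bash
python3 - <<'E'
from h import *
delta(deckpt(36,-30,6.5),Rdeck)
E
```

```text
t 8.55 shift [73.3  0.1 -0.8] rv [ 0.001  0.001 -0.002]
```

{"name": "arm_command", "arguments": {
  "targets": [
    [200, 25, 0, 0, 0, 0, 0],
    [200, 50, 0, 0, 0, 0, 0],
    [200, 65, 0, 0, 0, 0, 0],
    [200, 73, 0, 0, 0, 0, 0],
    [200, 73, 0, 0, 0, 0, 0],
    [200, 73, 0, 0, 0, 0, 0]
  ]
}}

```text
time: 9.15
ee_pos: [0.624, -0.195, 0.0398]
eef_rot: [-0.601, 0.372, 0.336, 0.623]
ft_force: [-1.0, -0.6, -1.2]
width: 0.0301
```

```bash
python3 - <<'E'
from h import *
delta(deckpt(36,-30,6.5),Rdeck);snap('wrist','w8.png')
E
```

```text
t 9.15 shift [ 0.2 -0.  -0.5] rv [ 0.     0.001 -0.001]
```

View pics/w8.png

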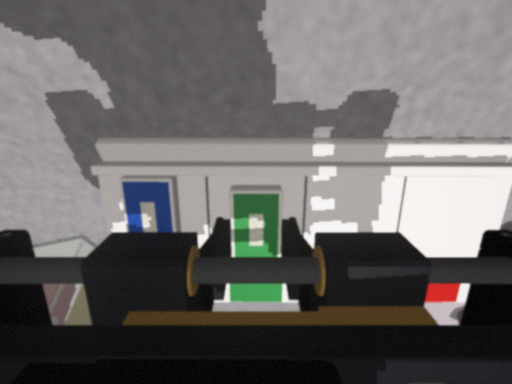

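{"name": "arm_command", "arguments": {
  "targets": [
    [130, 0.5, 0, 0, 0, 0, 0],
    [130, 0.5, 0, 0, 0, 0, 0],
    [130, 0.5, 0, 0, 0, 0, 0],
    [130, 0.5, 0, 0, 0, 0, 0],
    [130, -20, 0, 0, 0, 0, 0],
    [130, -60, 0, 0, 0, 0, 0],
    [130, -90, 0, 0, 0, 0, 0],
    [130, -90, 0, 0, 0, 0, 0]
  ]
}}

```text
time: 10.0
ee_pos: [0.5794, -0.1936, 0.1211]
eef_rot: [-0.603, 0.371, 0.333, 0.623]
ft_force: [0.2, -0.2, 0.4]
width: 0.0426
```

```bash
python3 - <<'E'
from h import *
im=snap('wrist','w9.png')
print(cardfind('yellow'))
delta([.4635,-.232,.10],Rcard(6.3))
E
```

```text
[(463.6, -231.2, 5.1, 56.3, 26.5)]
t 10.10 shift [-41.2 106.7 -46.2] rv [-0.166 -0.045  0.523]
```

View pics/w9.png

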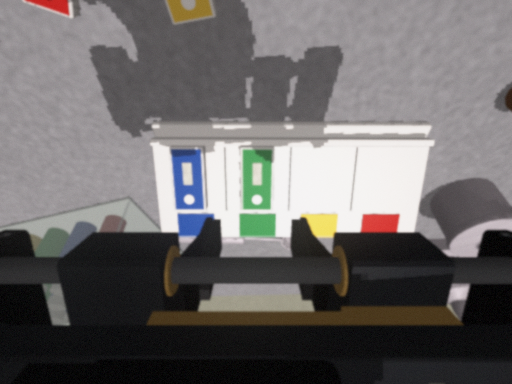

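{"name": "arm_command", "arguments": {
  "targets": [
    [100, -15, 15, -6, -0.02, -0.005, 0.06],
    [100, -28, 35, -14, -0.05, -0.015, 0.15],
    [100, -34, 55, -24, -0.09, -0.025, 0.26],
    [100, -38, 75, -33, -0.12, -0.03, 0.36],
    [100, -40, 92, -40, -0.15, -0.04, 0.45],
    [100, -41, 106.5, -46, -0.166, -0.045, 0.523],
    [100, -41, 106.5, -46, -0.166, -0.045, 0.523],
    [100, -41, 106.5, -46, -0.166, -0.045, 0.523]
  ]
}}

```text
time: 10.9
ee_pos: [0.464, -0.231, 0.0982]
eef_rot: [-0.526, 0.471, 0.528, 0.472]
ft_force: [1.0, -0.4, 0.0]
width: 0.0528
```

```bash
python3 - <<'E'
from h import *
delta([.4635,-.232,.0035],Rcard(6))
E
```

```text
t 10.90 shift [94.7  0.5 -1.2] rv [ 0.006  0.002 -0.001]
```

{"name": "arm_command", "arguments": {
  "targets": [
    [100, 40, 0.5, -0.5, 0, 0, 0],
    [100, 75, 0.5, -0.5, 0, 0, 0],
    [100, 94.5, 0.5, -0.5, 0, 0, 0],
    [100, 94.5, 0.5, -0.5, 0, 0, 0],
    [200, 94.5, 0.5, -0.5, 0, 0, 0],
    [200, 94.5, 0.5, -0.5, 0, 0, 0],
    [200, 94.5, 0.5, -0.5, 0, 0, 0],
    [200, 94.5, 0.5, -0.5, 0, 0, 0]
  ]
}}

```text
time: 11.7
ee_pos: [0.4634, -0.2322, 0.0054]
eef_rot: [-0.527, 0.472, 0.527, 0.472]
ft_force: [-0.2, 0.1, 3.8]
width: 0.0299
```

```bash
python3 - <<'E'
from h import *
delta(deckpt(36,30,80),Rdeck);snap('wrist','w10.png')
E
```

```text
t 11.70 shift [ -97.8 -137.6   84.2] rv [ 0.166  0.045 -0.523]
```

View pics/w10.png

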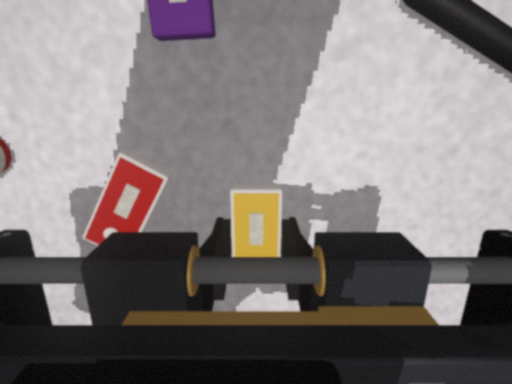

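{"name": "arm_command", "arguments": {
  "targets": [
    [200, -30, 0, 0, 0, 0, 0],
    [200, -70, -10, 8, 0, 0, 0],
    [200, -110, -32, 20, 0.03, 0.005, -0.1],
    [200, -120, -60, 38, 0.07, 0.015, -0.2],
    [200, -115, -90, 55, 0.1, 0.025, -0.32],
    [200, -105, -118, 72, 0.14, 0.035, -0.43],
    [200, -98, -137.5, 84, 0.166, 0.045, -0.523],
    [200, -98, -137.5, 84, 0.166, 0.045, -0.523],
    [200, -98, -137.5, 84, 0.166, 0.045, -0.523],
    [200, -98, -137.5, 84, 0.166, 0.045, -0.523]
  ]
}}

```text
time: 12.75
ee_pos: [0.5908, -0.1346, 0.1036]
eef_rot: [-0.601, 0.372, 0.335, 0.623]
ft_force: [-0.5, -1.1, 0.3]
width: 0.0297
```

```bash
python3 - <<'E'
from h import *
delta(deckpt(36,30,6.5),Rdeck)
E
```

```text
t 12.75 shift [73.8  0.   1.2] rv [-0.001 -0.    -0.001]
```

{"name": "arm_command", "arguments": {
  "targets": [
    [200, 25, 0, 0.5, 0, 0, 0],
    [200, 50, 0, 0.5, 0, 0, 0],
    [200, 65, 0, 0.5, 0, 0, 0],
    [200, 73.5, 0, 0.5, 0, 0, 0],
    [200, 73.5, 0, 0.5, 0, 0, 0],
    [200, 73.5, 0, 0.5, 0, 0, 0]
  ]
}}

```text
time: 13.35
ee_pos: [0.6274, -0.1356, 0.0397]
eef_rot: [-0.601, 0.372, 0.335, 0.623]
ft_force: [0.4, 0.5, -0.6]
width: 0.0299
```

```bash
python3 - <<'E'
from h import *
delta(deckpt(36,30,6.5),Rdeck);snap('wrist','w11.png')
E
```

```text
t 13.35 shift [ 0.2 -0.2  0. ] rv [-0.001  0.    -0.001]
```

View pics/w11.png

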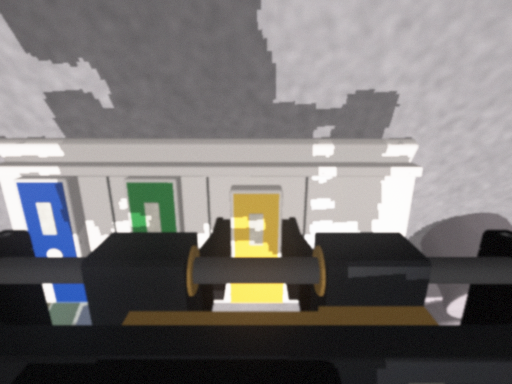

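Centred between dividers (207, 306). Release.

{"name": "arm_command", "arguments": {
  "targets": [
    [130, 0.5, 0, 0, 0, 0, 0],
    [130, 0.5, 0, 0, 0, 0, 0],
    [130, 0.5, 0, 0, 0, 0, 0],
    [130, 0.5, 0, 0, 0, 0, 0],
    [130, -20, 0, 0, 0, 0, 0],
    [130, -60, 0, 0, 0, 0, 0],
    [130, -90, 0, 0, 0, 0, 0],
    [130, -90, 0, 0, 0, 0, 0]
  ]
}}

```text
time: 14.2
ee_pos: [0.583, -0.1332, 0.121]
eef_rot: [-0.603, 0.371, 0.333, 0.623]
ft_force: [0.4, -0.3, 0.8]
width: 0.0423
```

```bash
python3 - <<'E'
from h import *
im=snap('wrist','w12.png')
print(cardfind('red'))
delta([.4538,-.310,.13],Rcard(-23.5))
cs=campose('side'); cc=campose('scene')
S=cv2.imread('pics/side0.png'); cv2.imwrite('pics/jar.png',cv2.resize(S[145:200,270:345],None,fx=8,fy=8,interpolation=cv2.INTER_CUBIC))
E
```

```text
[(453.5, -309.5, -24.3, 26.0, 56.0)]
t 14.30 shift [ -69.7   95.9 -184.6] rv [0.342 0.092 0.519]
```

View pics/w12.png

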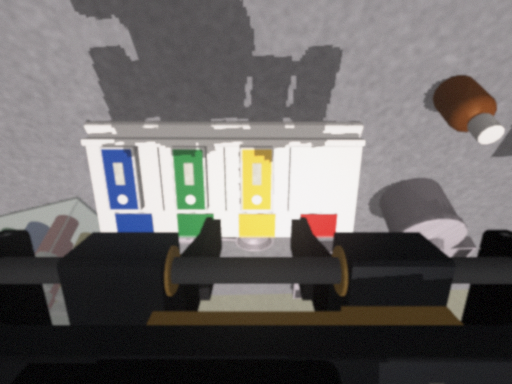

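View pics/jar.png

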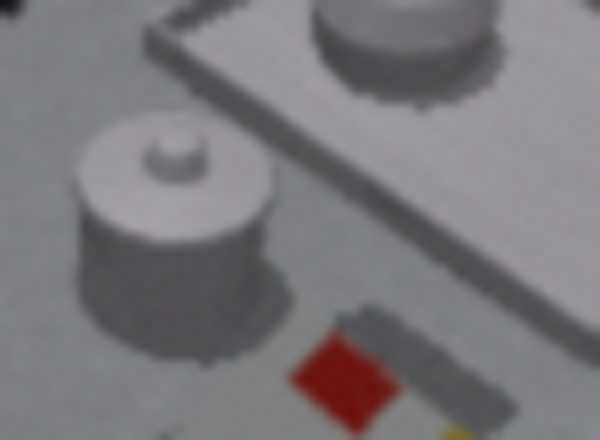

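```bash
python3 - <<'E'
from h import *
cs=campose('side'); J=toz(cs,(291.5,167),.065)[0]; print('jar',J)
M=np.c_[DEX,DEY,DEZ]
for z in (.074,.06): 
    Jt=np.array([J[0],J[1],z]); print('jar in red-place tool axes', (M.T@(Jt-deckpt(36,90,6.5)))*1000)
# balm via wrist image w10? side
B=toz(cs,(337.5,322),.062)[0]; print('balm',B)
Rc=Rcard(-24); print('balm rel card in tool',Rc.T@(B-np.array([.4538,-.31,.004]))*1000)
E
```

```text
jar [0.69393843 0.03128459 0.065     ]
jar in red-place tool axes [ 65.89090959 110.5350502    1.63500596]
jar in red-place tool axes [ 58.89090959 110.5350502  -10.48367986]
balm [ 0.42757689 -0.39149902  0.062     ]
balm rel card in tool [-58.          -9.19262947 -85.11895689]
```

{"name": "arm_command", "arguments": {
  "targets": [
    [100, -20, 10, -25, 0.04, 0.01, 0.06],
    [100, -35, 25, -55, 0.09, 0.025, 0.14],
    [100, -48, 42, -90, 0.15, 0.04, 0.24],
    [100, -57, 60, -125, 0.21, 0.06, 0.34],
    [100, -64, 78, -158, 0.28, 0.075, 0.43],
    [100, -70, 96, -184.5, 0.345, 0.092, 0.519],
    [100, -70, 96, -184.5, 0.345, 0.092, 0.519],
    [100, -70, 96, -184.5, 0.345, 0.092, 0.519],
    [100, -70, 96, -184.5, 0.345, 0.092, 0.519]
  ]
}}

```text
time: 15.2
ee_pos: [0.4539, -0.3084, 0.1287]
eef_rot: [-0.387, 0.591, 0.389, 0.591]
ft_force: [0.4, 0.2, -0.0]
width: 0.0529
```

```bash
python3 - <<'E'
from h import *
delta([.4538,-.3105,.0045],Rcard(-24)); snap('wrist','w13.png')
E
```

```text
t 15.20 shift [124.2  -1.1  -2.1] rv [ 0.008  0.001 -0.002]
```

View pics/w13.png

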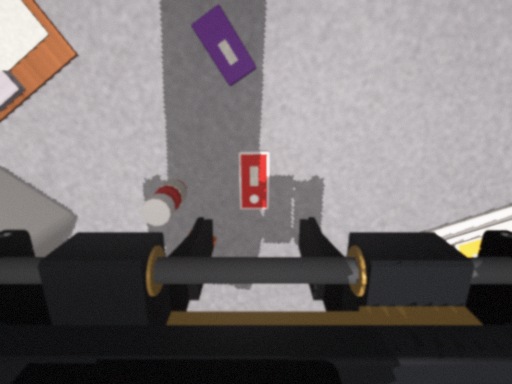

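{"name": "arm_command", "arguments": {
  "targets": [
    [100, 40, -0.5, -1, 0.006, 0, 0],
    [100, 80, -0.5, -1.5, 0.006, 0, 0],
    [100, 105, -0.5, -1.5, 0.006, 0, 0],
    [100, 123.5, -0.5, -1.5, 0.006, 0, 0],
    [100, 123.5, -0.5, -1.5, 0.006, 0, 0],
    [200, 123.5, -0.5, -1.5, 0.006, 0, 0],
    [200, 123.5, -0.5, -1.5, 0.006, 0, 0],
    [200, 123.5, -0.5, -1.5, 0.006, 0, 0],
    [200, 123.5, -0.5, -1.5, 0.006, 0, 0]
  ]
}}

```text
time: 16.15
ee_pos: [0.4537, -0.3114, 0.007]
eef_rot: [-0.385, 0.593, 0.385, 0.593]
ft_force: [0.1, 0.3, 5.2]
width: 0.0298
```

```bash
python3 - <<'E'
from h import *
delta(deckpt(36,90,80),Rdeck);snap('wrist','w14.png')
E
```

```text
t 16.15 shift [-96.1 -32.  274.6] rv [-0.351 -0.094 -0.518]
```

View pics/w14.png

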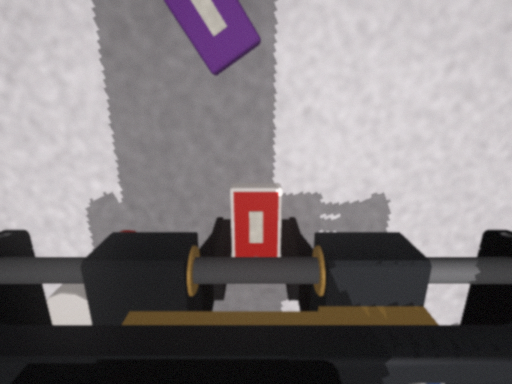

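{"name": "arm_command", "arguments": {
  "targets": [
    [200, -40, 0, 0, 0, 0, 0],
    [200, -80, 0, 15, 0, 0, 0],
    [200, -115, -5, 50, -0.05, -0.01, -0.06],
    [200, -130, -10, 95, -0.11, -0.025, -0.15],
    [200, -130, -16, 140, -0.18, -0.045, -0.25],
    [200, -122, -22, 185, -0.24, -0.06, -0.35],
    [200, -112, -27, 230, -0.3, -0.08, -0.44],
    [200, -96, -32, 274.5, -0.351, -0.094, -0.518],
    [200, -96, -32, 274.5, -0.351, -0.094, -0.518],
    [200, -96, -32, 274.5, -0.351, -0.094, -0.518]
  ]
}}

```text
time: 17.2
ee_pos: [0.5936, -0.0725, 0.1017]
eef_rot: [-0.601, 0.372, 0.337, 0.622]
ft_force: [-0.1, -0.2, 1.0]
width: 0.0299
```

{"name": "arm_command", "arguments": {
  "targets": [
    [200, 0, 0, 0, 0, 0, 0]
  ]
}}

```text
time: 17.3
ee_pos: [0.5943, -0.0746, 0.1028]
eef_rot: [-0.601, 0.372, 0.335, 0.623]
ft_force: [-0.1, 0.0, -1.1]
width: 0.0295
```

```bash
python3 - <<'E'
from h import *
delta(deckpt(36,90,7),Rdeck)
E
```

```text
t 17.30 shift [72.7 -0.5  1. ] rv [-0.002  0.    -0.001]
```

{"name": "arm_command", "arguments": {
  "targets": [
    [200, 25, 0, 0.5, 0, 0, 0],
    [200, 50, 0, 0.5, 0, 0, 0],
    [200, 65, 0, 0.5, 0, 0, 0],
    [200, 72.5, 0, 0.5, 0, 0, 0],
    [200, 72.5, 0, 0.5, 0, 0, 0],
    [200, 72.5, 0, 0.5, 0, 0, 0]
  ]
}}

```text
time: 17.9
ee_pos: [0.6304, -0.0758, 0.04]
eef_rot: [-0.601, 0.372, 0.335, 0.623]
ft_force: [0.4, 0.5, -0.7]
width: 0.0291
```

```bash
python3 - <<'E'
from h import *
delta(deckpt(36,90,7),Rdeck);snap('wrist','w15.png')
E
```

```text
t 17.90 shift [ 0.2 -0.5  0.1] rv [-0.001  0.    -0.001]
```

View pics/w15.png

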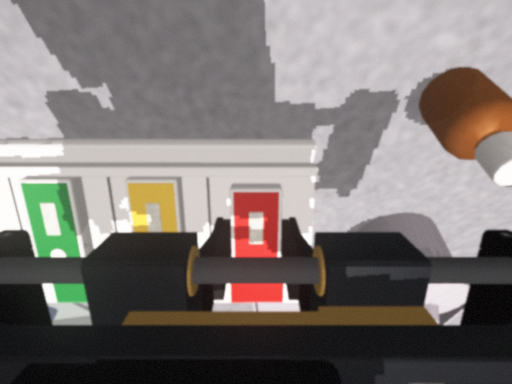

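{"name": "arm_command", "arguments": {
  "targets": [
    [200, 0.5, 0, 1, 0, 0, 0],
    [130, 0.5, 0, 1, 0, 0, 0],
    [130, 0.5, 0, 1, 0, 0, 0],
    [130, 0.5, 0, 1, 0, 0, 0],
    [130, 0.5, 0, 1, 0, 0, 0],
    [130, -20, 0, 1, 0, 0, 0],
    [130, -60, 0, 1, 0, 0, 0],
    [130, -90, 0, 1, 0, 0, 0],
    [130, -120, 0, 1, 0, 0, 0]
  ]
}}

```text
time: 18.85
ee_pos: [0.5698, -0.0704, 0.1444]
eef_rot: [-0.601, 0.372, 0.336, 0.623]
ft_force: [0.7, -0.6, 0.4]
width: 0.0427
```

```bash
python3 - <<'E'
from h import *
im=snap('wrist','w16.png')
cs=campose('side'); s=camera('side'); o=cv2.resize(s[120:300,130:420,::-1],None,fx=2.7,fy=2.7); cv2.imwrite('pics/s16.png',o)
c=[.59,.15,.36]  # look at the chute
delta(c,Rcols([0,0,-1],[1,0,0]))
E
```

```text
t 18.95 shift [-180.9 -111.9  221.7] rv [1.473 0.398 0.422]
```

View pics/w16.png

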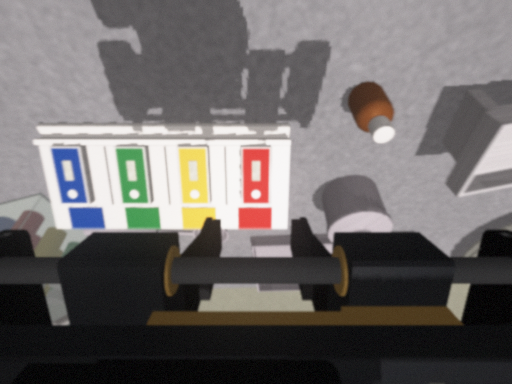

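View pics/s16.png

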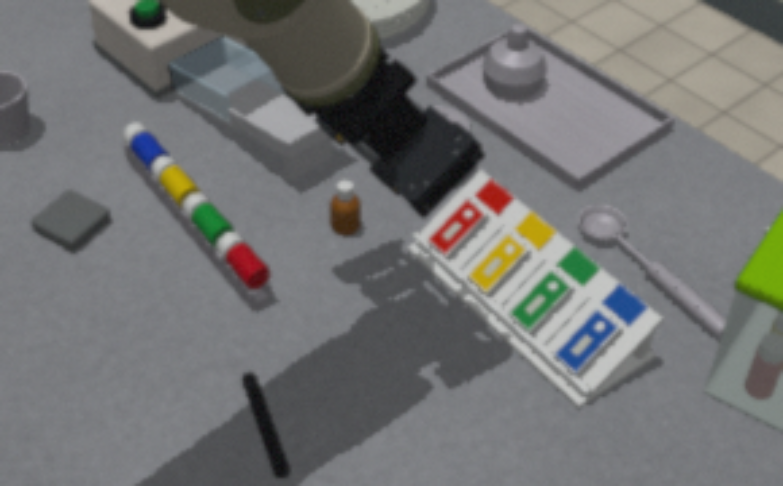

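```bash
python3 - <<'E'
from h import *
delta([.54,.08,.32],Rcols([0,0,-1],[1,0,0]))
E
```

```text
t 18.95 shift [-169.3  -52.2  148.8] rv [1.473 0.398 0.422]
```

{"name": "arm_command", "arguments": {
  "targets": [
    [0, -40, 0, 0, 0, 0, 0],
    [0, -80, -10, 25, 0.14, 0.038, 0.04],
    [0, -110, -20, 50, 0.27, 0.073, 0.08],
    [0, -130, -30, 80, 0.41, 0.11, 0.12],
    [0, -150, -40, 110, 0.54, 0.146, 0.155],
    [0, -160, -50, 130, 0.68, 0.184, 0.195],
    [0, -169, -52, 149, 0.81, 0.22, 0.232],
    [0, -169, -52, 149, 0.95, 0.257, 0.272],
    [0, -169, -52, 149, 1.08, 0.292, 0.31],
    [0, -169, -52, 149, 1.22, 0.33, 0.35]
  ]
}}

```text
time: 19.95
ee_pos: [0.5405, 0.0807, 0.3153]
eef_rot: [-0.131, 0.673, 0.074, 0.724]
ft_force: [0.3, 0.5, 0.2]
width: 0.0867
```

```bash
python3 - <<'E'
from h import *
delta([.54,.08,.32],Rcols([0,0,-1],[1,0,0]))
E
```

```text
t 19.95 shift [-4.6 -0.9 -0.4] rv [0.29  0.072 0.081]
```

{"name": "arm_command", "arguments": {
  "targets": [
    [0, -3, 0, 0, 0.14, 0.035, 0.04],
    [0, -3, 0, 0, 0.275, 0.07, 0.078],
    [0, -3, 0, 0, 0.275, 0.07, 0.078],
    [0, -3, 0, 0, 0.275, 0.07, 0.078]
  ]
}}

```text
time: 20.35
ee_pos: [0.5401, 0.0805, 0.3182]
eef_rot: [-0.01, 0.706, 0.007, 0.708]
ft_force: [-0.4, 0.1, -0.7]
width: 0.0874
```

```bash
python3 - <<'E'
from h import *
s=read_state(); np.save('s2.npy',np.r_[s['ee_pos'],s['eef_rot']]); print(s['ee_pos'],s['eef_rot'])
im=snap('wrist','w17.png')
cv2.imwrite('pics/w17z.png',cv2.resize(im[0:240,60:400,::-1],None,fx=2.3,fy=2.3,interpolation=cv2.INTER_CUBIC))
E
```

```text
[0.54011991 0.0805029  0.31822818] [-0.01040225  0.70565797  0.00673391  0.70844426]
```

View pics/w17z.png

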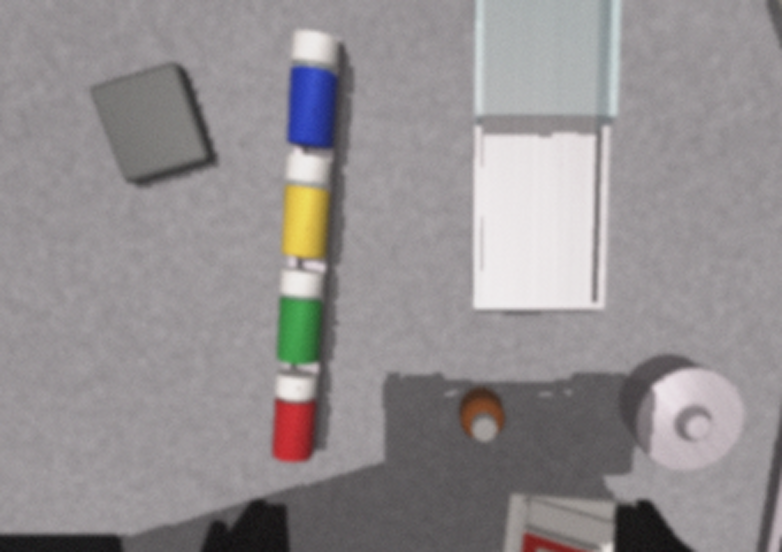

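```bash
python3 - <<'E'
from h import *
v=np.load('s2.npy'); cp=campose('wrist',{'ee_pos':v[:3],'eef_rot':v[3:]})
Z=lambda x,y:(x/2.3+60-.3,y/2.3-.3)
print('end',np.round(toz(cp,[Z(473,308),Z(605,310)],.062)*1000,1))
print('hood',np.round(toz(cp,[Z(475,115),Z(618,118)],.0665)*1000,1))
im=cv2.imread('pics/w17.png')[:,:,::-1].copy()
for c in ['red','green','yellow','blue']:
    for a,k in blobs(im,c,smin=110,amin=200):
        u=cen(k)
        if 160<u[0]<210: print(c,np.round(u,1),np.round(toz(cp,u,.037+.004)*1000,1)[0])
for n,t,b in [('blue',(314,30),(311,148)),('yellow',(308,152),(304,260)),('green',(302,270),(298,362)),('red',(297,375),(292,460))]:
    P=toz(cp,[Z(*t),Z(*b)],.040)*1000; print(n,np.round(P,1).tolist(),np.round(P.mean(0),1), np.linalg.norm(P[0]-P[1]))
S=cv2.imread('pics/side0.png')[:,:,::-1].copy()
cs=campose('side')
for c in ['red','green','yellow','blue']:
    for a,k in blobs(S,c,smin=110,amin=40):
        u=cen(k); w=[cen(q) for A,q in blobs(im,c,smin=110,amin=200) if 160<cen(q)[0]<210]
        if 170<u[0]<230 and 160<u[1]<230 : x,_=tri([cp,cs],[w[0],u]); print('tri',c,np.round(x*1000,1))
E
```

```text
end [[554.3 108.8  62. ]
 [636.6 109.5  62. ]]
hood [[551.6 217.9  66.5]
 [632.8 218.3  66.5]]
red [187.3 187. ] [434.2  19.4  41. ]
green [189.6 143.4] [440.9  88.8  41. ]
yellow [192.5  96.1] [448.  157.5  41. ]
blue [195.3  46. ] [454.6 223.7  41. ]
blue [[457.2, 264.5, 40.0], [453.0, 200.7, 40.0]] [455.1 232.6  40. ] 63.92221270263479
yellow [[451.1, 198.4, 40.0], [446.0, 134.0, 40.0]] [448.5 166.2  40. ] 64.52780481406711
green [[444.4, 127.7, 40.0], [439.2, 67.5, 40.0]] [441.8  97.6  40. ] 60.509739787646566
red [[438.1, 58.5, 40.0], [431.9, -2.6, 40.0]] [435.  28.  40.] 61.41378750514125
tri red [433.2  19.6  40.2]
tri green [439.8  90.2  43. ]
tri yellow [446.9 158.7  43.4]
tri blue [453.2 224.8  44.1]
```

```bash
cat >> h.py <<'E'
Rv=Rcols([0,0,-1],[.995,-.099,0])
CH=np.array([.037,-.9993,0]); CN=np.cos(np.radians(10))*np.array([0,0,1.])-np.sin(np.radians(10))*CH; CX=np.cos(np.radians(10))*CH+np.array([0,0,np.sin(np.radians(10))]); CY=np.cross(CN,CX)
MO=np.array([.5953,.163,.0385])
def chpt(x,y,z): return MO+((x-165)*CX+y*CY+z*CN)/1000
Rch=Rcols(-CN,CX)
VI={'red':(.4349,.028),'green':(.4418,.0976),'yellow':(.4485,.1662),'blue':(.4551,.2326)}
E
python3 - <<'E'
from h import *
delta([*VI['red'],.10],Rv); print(read_state()['joint_positions'],CY)
E
```

```text
t 20.40 shift [ 218.3  -49.1 -107.2] rv [0.124 0.005 0.005]
[ 0.3321766   0.17272402 -0.64756071  1.48854719  0.11038349  1.51250426
 -0.28959887] [ 9.99300000e-01  3.70000000e-02 -8.67361738e-19]
```

{"name": "arm_command", "arguments": {
  "targets": [
    [100, 40, -10, -20, 0.03, 0, 0],
    [100, 80, -20, -40, 0.06, 0, 0],
    [100, 120, -30, -60, 0.09, 0.005, 0.005],
    [100, 160, -40, -80, 0.124, 0.005, 0.005],
    [100, 195, -49, -107, 0.124, 0.005, 0.005],
    [100, 218, -49, -107, 0.124, 0.005, 0.005],
    [100, 218, -49, -107, 0.124, 0.005, 0.005],
    [100, 218, -49, -107, 0.124, 0.005, 0.005]
  ]
}}

```text
time: 21.2
ee_pos: [0.4353, 0.0289, 0.1017]
eef_rot: [0.036, 0.706, -0.035, 0.706]
ft_force: [0.3, -0.1, 0.1]
width: 0.0533
```

```bash
python3 - <<'E'
from h import *
delta([*VI['red'],.028],Rv); snap('wrist','w18.png')
E
```

```text
t 21.20 shift [73.7 -1.  -0.4] rv [-0.002  0.    -0.   ]
```

View pics/w18.png

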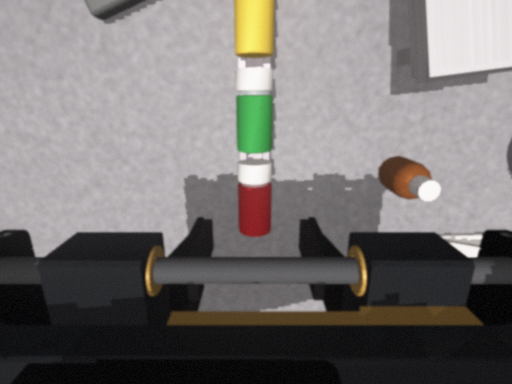

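{"name": "arm_command", "arguments": {
  "targets": [
    [100, 35, 0, 0, 0, 0, 0],
    [100, 60, 0, 0, 0, 0, 0],
    [100, 73.5, -0.5, 0, 0, 0, 0],
    [100, 73.5, -0.5, 0, 0, 0, 0],
    [200, 73.5, -0.5, 0, 0, 0, 0],
    [200, 73.5, -0.5, 0, 0, 0, 0],
    [200, 73.5, -0.5, 0, 0, 0, 0],
    [200, 73.5, -0.5, 0, 0, 0, 0]
  ]
}}

```text
time: 22.05
ee_pos: [0.435, 0.0279, 0.0279]
eef_rot: [0.037, 0.706, -0.036, 0.706]
ft_force: [-11.4, 1.6, 6.9]
width: 0.0289
```

```bash
python3 - <<'E'
from h import *
delta(chpt(165,0,80),Rch); print(chpt(165,0,80));snap('wrist','w19.png')
im=camera('side'); cv2.imwrite('pics/s19.png',cv2.resize(im[100:260,130:330,::-1],None,fx=3.5,fy=3.5))
E
```

```text
t 22.05 shift [-89.4 164.8 143.5] rv [ 1.426 -0.144 -0.125]
[0.594786   0.17688213 0.11728462]
```

View pics/w19.png

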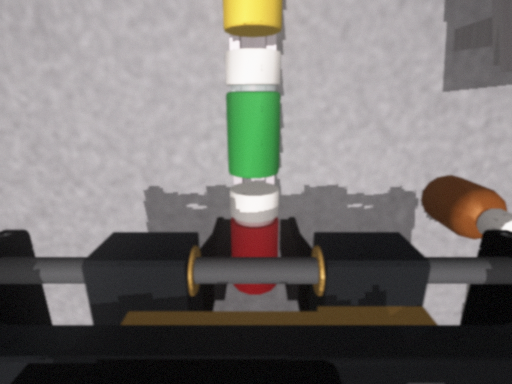

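View pics/s19.png

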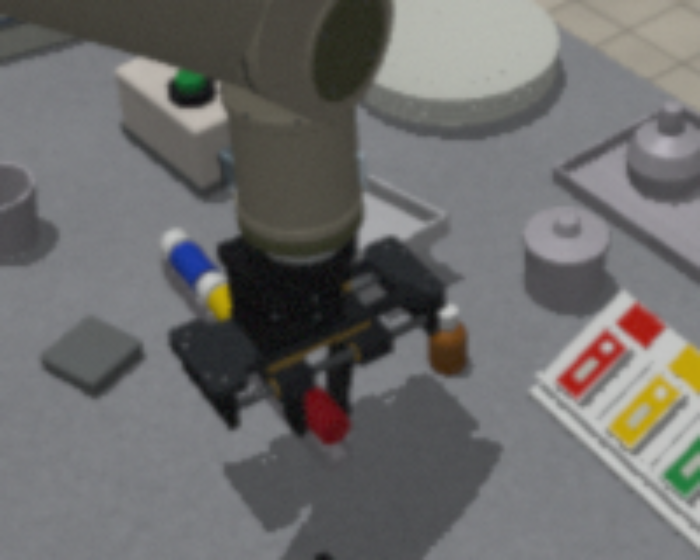

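{"name": "arm_command", "arguments": {
  "targets": [
    [200, -30, 0, 0, 0, 0, 0],
    [200, -70, 10, 10, 0.1, -0.01, -0.009],
    [200, -110, 25, 25, 0.24, -0.024, -0.02],
    [200, -120, 45, 45, 0.38, -0.038, -0.033],
    [200, -120, 65, 65, 0.52, -0.052, -0.045],
    [200, -120, 90, 85, 0.66, -0.066, -0.058],
    [200, -120, 115, 105, 0.8, -0.08, -0.07],
    [200, -115, 140, 125, 0.94, -0.095, -0.082],
    [200, -110, 155, 140, 1.08, -0.109, -0.095],
    [200, -105, 165, 143.5, 1.22, -0.123, -0.107]
  ]
}}

```text
time: 23.15
ee_pos: [0.5956, 0.1783, 0.1316]
eef_rot: [0.398, 0.516, -0.473, 0.593]
ft_force: [-0.2, -0.4, -0.7]
width: 0.0273
```

```bash
python3 - <<'E'
from h import *
delta(chpt(165,0,80),Rch)
E
```

```text
t 23.15 shift [14.4 -0.9 -1.1] rv [ 0.201 -0.021 -0.017]
```

{"name": "arm_command", "arguments": {
  "targets": [
    [200, 7, -1, -1, 0.1, -0.01, -0.009],
    [200, 14, -1, -1, 0.2, -0.021, -0.017],
    [200, 14, -1, -1, 0.2, -0.021, -0.017],
    [200, 14, -1, -1, 0.2, -0.021, -0.017]
  ]
}}

```text
time: 23.55
ee_pos: [0.5936, 0.1757, 0.1184]
eef_rot: [0.444, 0.465, -0.529, 0.554]
ft_force: [0.6, 0.1, -0.5]
width: 0.0275
```

```bash
python3 - <<'E'
from h import *
delta(chpt(165,0,9),Rch); s=read_state(); np.save('s3.npy',np.r_[s['ee_pos'],s['eef_rot']]);snap('wrist','w20.png')
E
```

```text
t 23.55 shift [71.9  1.2 -1.2] rv [ 0.009 -0.    -0.   ]
```

View pics/w20.png

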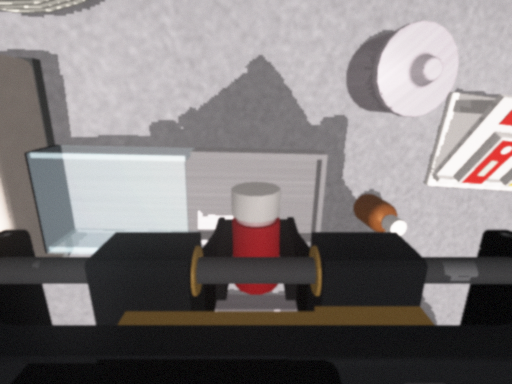

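```bash
python3 - <<'E'
from h import *
v=np.load('s3.npy'); cp=campose('wrist',{'ee_pos':v[:3],'eef_rot':v[3:]})
im=cv2.imread('pics/w20.png'); cv2.imwrite('pics/w20z.png',cv2.resize(im[130:320,20:340],None,fx=2.5,fy=2.5,interpolation=cv2.INTER_CUBIC))
M=np.c_[CX,CY,CN]
t,d=ray(cp,[(250,153),(190,152),(190,200),(327,200),(45,148),(318,230)]); o=MO-CX*.165; t=M.T@(t-o); d=d@M
for z in (18,38): 
    P=t+d*((z/1000-t[2])/d[:,2])[:,None]; print(z,np.round(P*1000,1)[:,:2].tolist())
E
```

```text
18 [[162.1, 37.2], [115.1, 37.6], [112.8, -2.3], [225.6, -1.3], [2.3, 39.7], [220.1, -28.4]]
38 [[162.4, 41.0], [119.6, 41.3], [117.6, 5.0], [220.3, 5.9], [16.9, 43.3], [215.3, -18.9]]
```

View pics/w20z.png

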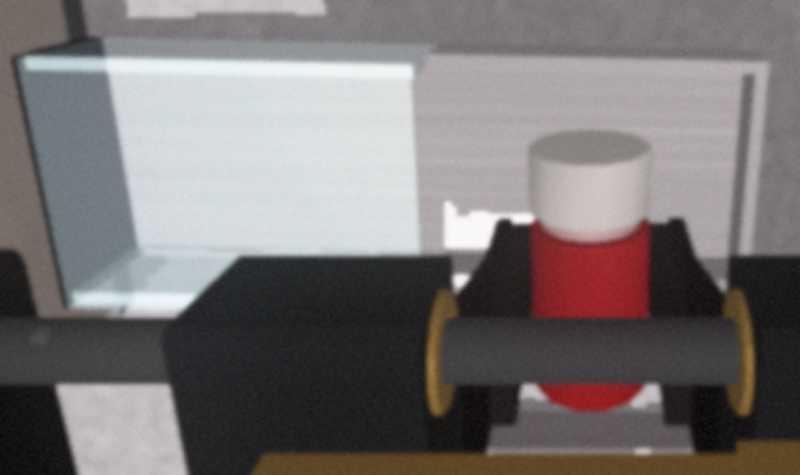

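```bash
python3 - <<'E'
from h import *
p=camera_params('wrist'); K=p['intrinsics'];Mt=p['mount']
for y in (20,25,30,35,-25,-30,-35):
    q=np.linalg.inv(Mt)@np.array([-.010,y/1000,0,1]); u=K@q[:3]; print(y,(u[:2]/u[2]).round(1))
    q=np.linalg.inv(Mt)@np.array([-.024,y/1000,0,1]); u=K@q[:3]; print('   top',(u[:2]/u[2]).round(1))
v=np.load('s3.npy'); cp=campose('wrist',{'ee_pos':v[:3],'eef_rot':v[3:]})
M=np.c_[CX,CY,CN]
t,d=ray(cp,[(100,156),(100,249)]); o=MO-CX*.165; t=M.T@(t-o); d=d@M
P=t+d*((38/1000-t[2])/d[:,2])[:,None]; print(np.round(P*1000,1)[:,:2].tolist())
E
```

```text
20 [254.7 209.5]
   top [254.6 219.6]
25 [254.7 201.1]
   top [254.6 210.5]
30 [254.7 192.6]
   top [254.6 201.3]
35 [254.6 183.9]
   top [254.6 191.9]
-25 [254.8 278.6]
   top [254.7 293.6]
-30 [254.8 285.6]
   top [254.7 301. ]
-35 [254.8 292.6]
   top [254.8 308.4]
[[55.0, 37.8], [44.0, -36.9]]
```

{"name": "arm_command", "arguments": {
  "targets": [
    [200, 25, -1, 0, 0.008, 0, 0],
    [200, 50, -1, 0, 0.008, 0, 0],
    [200, 65, -1, 0, 0.008, 0, 0],
    [200, 72, -1, 0, 0.008, 0, 0],
    [200, 74, -1, 0, 0.008, 0, 0],
    [200, 74, -1, 0, 0.008, 0, 0]
  ]
}}

```text
time: 24.2
ee_pos: [0.5936, 0.1632, 0.0461]
eef_rot: [0.447, 0.462, -0.531, 0.551]
ft_force: [-0.1, 0.5, 0.2]
width: 0.0275
```

```bash
python3 - <<'E'
from h import *
delta(chpt(165,-2,7),Rch);snap('wrist','w21.png')
E
```

```text
t 24.20 shift [ 0.5 -0.3 -1. ] rv [-0.001 -0.001 -0.001]
```

View pics/w21.png

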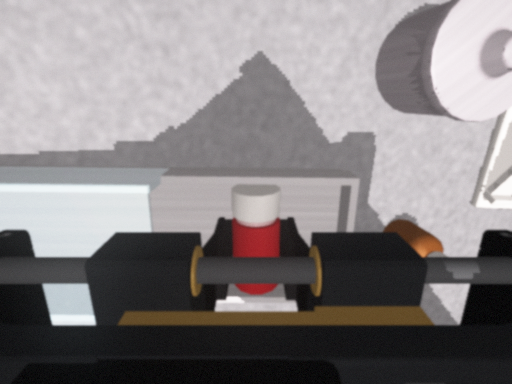

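{"name": "arm_command", "arguments": {
  "targets": [
    [150, 1.5, 0, 0, 0, 0, 0],
    [130, 1.5, 0, 0, 0, 0, 0],
    [130, 1.5, 0, 0, 0, 0, 0],
    [130, 1.5, 0, 0, 0, 0, 0],
    [130, -10, 0, 0, 0, 0, 0],
    [130, -30, 0, 0, 0, 0, 0],
    [130, -65, 0, 0, 0, 0, 0],
    [130, -95, 0, 0, 0, 0, 0],
    [130, -95, 0, 0, 0, 0, 0]
  ]
}}

```text
time: 25.15
ee_pos: [0.5945, 0.1817, 0.1445]
eef_rot: [0.449, 0.462, -0.529, 0.552]
ft_force: [0.3, 0.2, 0.2]
width: 0.0424
```

```bash
python3 - <<'E'
from h import *
snap('wrist','w22.png'); delta([*VI['yellow'],.13],Rv)
E
```

```text
t 25.20 shift [  12.7 -145.6    7.2] rv [-1.432  0.145  0.12 ]
```

View pics/w22.png

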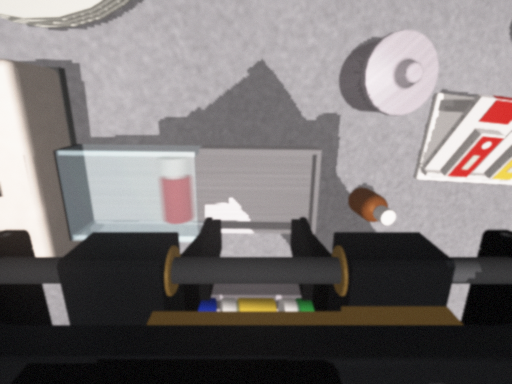

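{"name": "arm_command", "arguments": {
  "targets": [
    [100, 0, -8, 0, -0.14, 0.014, 0.012],
    [100, -5, -20, 0, -0.28, 0.028, 0.024],
    [100, -5, -38, 2, -0.42, 0.042, 0.036],
    [100, -5, -58, 3, -0.56, 0.057, 0.047],
    [100, -5, -80, 4, -0.7, 0.071, 0.059],
    [100, 0, -100, 5, -0.84, 0.085, 0.071],
    [100, 4, -120, 6, -0.98, 0.1, 0.083],
    [100, 8, -135, 7, -1.12, 0.114, 0.094],
    [100, 12, -145, 7, -1.26, 0.128, 0.106],
    [100, 12, -145, 7, -1.4, 0.142, 0.118]
  ]
}}

```text
time: 26.2
ee_pos: [0.4461, 0.1645, 0.1273]
eef_rot: [0.043, 0.707, -0.046, 0.705]
ft_force: [-0.3, -0.2, -0.1]
width: 0.0529
```

```bash
python3 - <<'E'
from h import *
delta([.4493,.1682,.028],Rv); snap('wrist','w23.png')
E
```

```text
t 26.20 shift [99.3  4.6  2.9] rv [-0.027 -0.002  0.006]
```

View pics/w23.png

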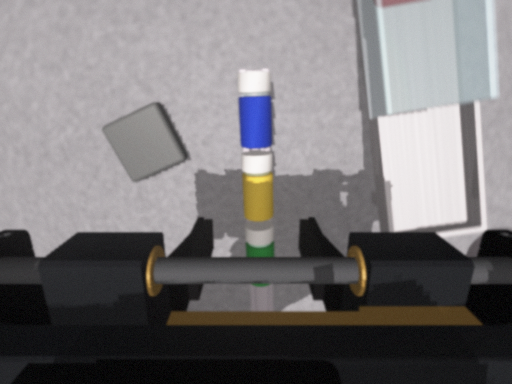

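{"name": "arm_command", "arguments": {
  "targets": [
    [100, 30, 2, 1.5, -0.015, 0, 0.003],
    [100, 60, 4, 2.5, -0.025, -0.002, 0.005],
    [100, 60, 4, 2.5, -0.025, -0.002, 0.005],
    [100, 60, 4, 2.5, -0.025, -0.002, 0.005]
  ]
}}

```text
time: 26.65
ee_pos: [0.4505, 0.1687, 0.0684]
eef_rot: [0.038, 0.706, -0.038, 0.706]
ft_force: [0.5, -0.1, 0.3]
width: 0.053
```

```bash
python3 - <<'E'
from h import *
delta([.4491,.1682,.028],Rv); im=snap('wrist','w24.png')
for a,k in blobs(im,'yellow',amin=200): print(a,k.min(0),k.max(0))
E
```

```text
t 26.65 shift [40.4 -0.7 -1.4] rv [-0.009  0.    -0.   ]
1801.0 [234 201] [270 257]
```

View pics/w24.png

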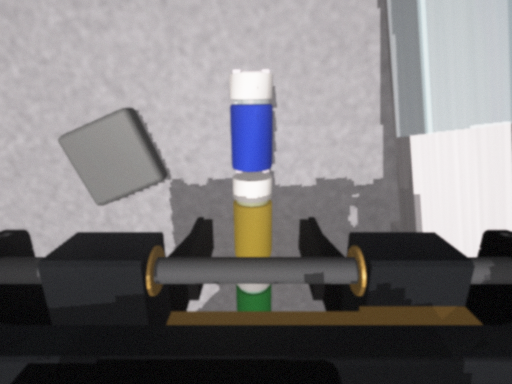

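{"name": "arm_command", "arguments": {
  "targets": [
    [100, 20, -0.5, -1.5, -0.008, 0, 0],
    [100, 40, -0.5, -1.5, -0.008, 0, 0],
    [100, 40, -0.5, -1.5, -0.008, 0, 0],
    [200, 40, -0.5, -1.5, -0.008, 0, 0],
    [200, 40, -0.5, -1.5, -0.008, 0, 0],
    [200, 40, -0.5, -1.5, -0.008, 0, 0],
    [200, 40, -0.5, -1.5, -0.008, 0, 0]
  ]
}}

```text
time: 27.4
ee_pos: [0.4491, 0.1685, 0.0288]
eef_rot: [0.035, 0.706, -0.035, 0.707]
ft_force: [-16.3, 2.0, 10.2]
width: 0.0291
```

```bash
python3 - <<'E'
from h import *
delta(chpt(165,0,80),Rch); snap('wrist','w25.png')
E
```

```text
t 27.40 shift [-88.3  22.8 144.3] rv [ 1.431 -0.143 -0.126]
```

View pics/w25.png

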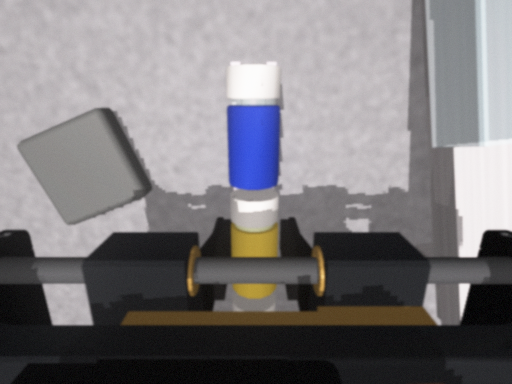

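{"name": "arm_command", "arguments": {
  "targets": [
    [200, -35, 0, 0, 0, 0, 0],
    [200, -75, 0, 5, 0.1, -0.01, -0.009],
    [200, -110, 2, 20, 0.24, -0.024, -0.02],
    [200, -120, 5, 40, 0.38, -0.038, -0.033],
    [200, -120, 8, 60, 0.52, -0.052, -0.045],
    [200, -120, 12, 80, 0.66, -0.066, -0.058],
    [200, -120, 15, 100, 0.8, -0.08, -0.07],
    [200, -115, 18, 120, 0.94, -0.095, -0.082],
    [200, -110, 21, 135, 1.08, -0.109, -0.095],
    [200, -105, 23, 144, 1.22, -0.123, -0.107]
  ]
}}

```text
time: 28.45
ee_pos: [0.5957, 0.1768, 0.1332]
eef_rot: [0.397, 0.516, -0.472, 0.595]
ft_force: [-0.2, -0.7, -0.3]
width: 0.0273
```

```bash
python3 - <<'E'
from h import *
delta(chpt(165,-1,80),Rch)
E
```

```text
t 28.45 shift [15.7 -1.7 -2.9] rv [ 0.204 -0.02  -0.02 ]
```

{"name": "arm_command", "arguments": {
  "targets": [
    [200, 7, -1, -1, 0.1, -0.01, -0.01],
    [200, 14, -1, -1, 0.204, -0.02, -0.02],
    [200, 14, -1, -1, 0.204, -0.02, -0.02],
    [200, 14, -1, -1, 0.204, -0.02, -0.02]
  ]
}}

```text
time: 28.85
ee_pos: [0.5939, 0.1756, 0.1197]
eef_rot: [0.444, 0.466, -0.529, 0.554]
ft_force: [-0.1, 0.8, -0.4]
width: 0.0276
```

```bash
python3 - <<'E'
from h import *
delta(chpt(165,-1,7),Rch); snap('wrist','w26.png')
E
```

```text
t 28.85 shift [75.2 -0.1 -1.5] rv [ 0.01  -0.001 -0.001]
```

View pics/w26.png

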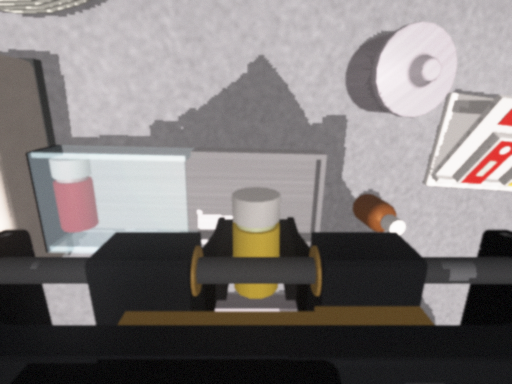

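{"name": "arm_command", "arguments": {
  "targets": [
    [200, 25, 0.5, 0, 0.008, 0, 0],
    [200, 50, 0.5, 0, 0.008, 0, 0],
    [200, 65, 0.5, 0, 0.008, 0, 0],
    [200, 75, 0.5, 0, 0.008, 0, 0],
    [200, 76, 0.5, 0, 0.008, 0, 0],
    [200, 76, 0.5, 0, 0.008, 0, 0]
  ]
}}

```text
time: 29.5
ee_pos: [0.5952, 0.1626, 0.0451]
eef_rot: [0.447, 0.463, -0.531, 0.551]
ft_force: [-0.3, -0.6, -0.4]
width: 0.0275
```

{"name": "arm_command", "arguments": {
  "targets": [
    [150, 1, 0, 0, 0, 0, 0],
    [130, 1, 0, 0, 0, 0, 0],
    [130, 1, 0, 0, 0, 0, 0],
    [130, 1, 0, 0, 0, 0, 0],
    [130, -10, 0, 0, 0, 0, 0],
    [130, -30, 0, 0, 0, 0, 0],
    [130, -65, 0, 0, 0, 0, 0],
    [130, -95, 0, 0, 0, 0, 0],
    [130, -95, 0, 0, 0, 0, 0]
  ]
}}

```text
time: 30.4
ee_pos: [0.5962, 0.1813, 0.1438]
eef_rot: [0.449, 0.462, -0.529, 0.553]
ft_force: [0.6, 0.2, 0.1]
width: 0.0426
```

```bash
python3 - <<'E'
from h import *
snap('wrist','w27.png'); delta([.4406,.0986,.13],Rv)
E
```

```text
t 30.45 shift [  23.3 -157.7   72.9] rv [-1.432  0.145  0.119]
```

View pics/w27.png

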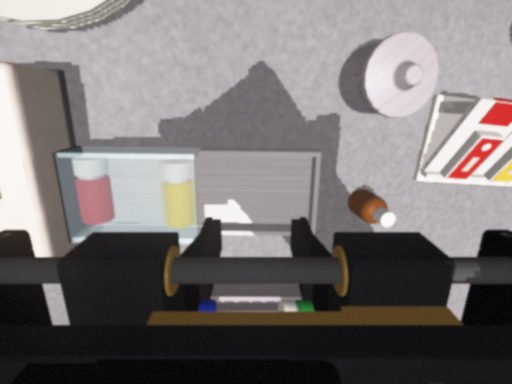

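Yellow is rolling under the hood behind red. On to green.

{"name": "arm_command", "arguments": {
  "targets": [
    [100, 0, -8, 3, -0.14, 0.014, 0.012],
    [100, -5, -20, 8, -0.28, 0.028, 0.024],
    [100, -5, -38, 16, -0.42, 0.042, 0.036],
    [100, -5, -60, 26, -0.56, 0.057, 0.047],
    [100, -5, -82, 37, -0.7, 0.071, 0.059],
    [100, 0, -105, 48, -0.84, 0.085, 0.071],
    [100, 8, -128, 58, -0.98, 0.1, 0.083],
    [100, 15, -145, 67, -1.12, 0.114, 0.094],
    [100, 22, -157, 73, -1.26, 0.128, 0.106],
    [100, 22, -157, 73, -1.4, 0.142, 0.118]
  ]
}}

```text
time: 31.45
ee_pos: [0.438, 0.0958, 0.1279]
eef_rot: [0.043, 0.707, -0.047, 0.705]
ft_force: [1.4, 0.5, 0.1]
width: 0.0527
```

```bash
python3 - <<'E'
from h import *
delta([.4406,.0986,.068],Rv)
E
```

```text
t 31.45 shift [59.9  3.4  2.4] rv [-0.028 -0.003  0.006]
```

{"name": "arm_command", "arguments": {
  "targets": [
    [100, 30, 2, 1, -0.015, 0, 0.003],
    [100, 59, 3, 1.5, -0.03, -0.002, 0.006],
    [100, 59, 3, 1.5, -0.03, -0.002, 0.006],
    [100, 59, 3, 1.5, -0.03, -0.002, 0.006]
  ]
}}

```text
time: 31.85
ee_pos: [0.4415, 0.1001, 0.0702]
eef_rot: [0.037, 0.706, -0.035, 0.706]
ft_force: [-0.1, -0.1, 0.5]
width: 0.0527
```

```bash
python3 - <<'E'
from h import *
delta([.4406,.0986,.028],Rv); im=snap('wrist','w28.png')
for a,k in blobs(im,'green',amin=200): print(a,k.min(0),k.max(0))
E
```

```text
t 31.85 shift [42.2 -1.6 -0.7] rv [-0.003  0.    -0.002]
1640.0 [239 204] [273 256]
```

View pics/w28.png

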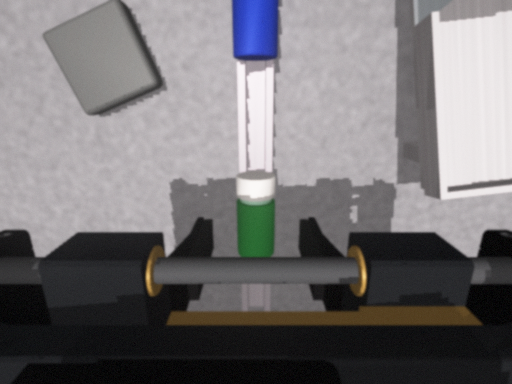

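{"name": "arm_command", "arguments": {
  "targets": [
    [100, 20, -0.5, 0, -0.003, 0, 0],
    [100, 42, -0.5, 0, -0.003, 0, 0],
    [100, 42, -0.5, 0, -0.003, 0, 0],
    [200, 42, -0.5, 0, -0.003, 0, 0],
    [200, 42, -0.5, 0, -0.003, 0, 0],
    [200, 42, -0.5, 0, -0.003, 0, 0],
    [200, 42, -0.5, 0, -0.003, 0, 0]
  ]
}}

```text
time: 32.6
ee_pos: [0.4422, 0.0997, 0.0288]
eef_rot: [0.035, 0.705, -0.034, 0.707]
ft_force: [-12.8, 1.8, 8.1]
width: 0.0288
```

```bash
python3 - <<'E'
from h import *
delta(chpt(165,0,80),Rch); snap('wrist','w29.png')
E
```

```text
t 32.60 shift [-88.   92.  144.5] rv [ 1.431 -0.143 -0.128]
```

View pics/w29.png

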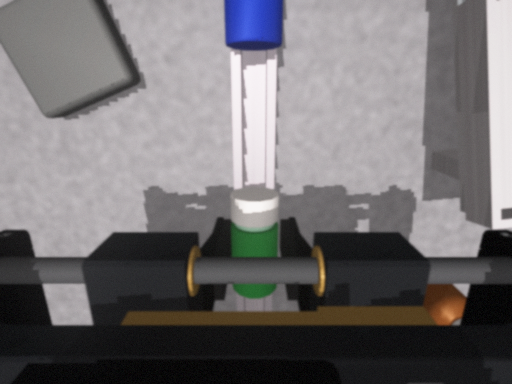

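{"name": "arm_command", "arguments": {
  "targets": [
    [200, -35, 0, 0, 0, 0, 0],
    [200, -75, 5, 5, 0.1, -0.01, -0.009],
    [200, -110, 14, 20, 0.24, -0.024, -0.02],
    [200, -120, 25, 40, 0.38, -0.038, -0.033],
    [200, -120, 38, 60, 0.52, -0.052, -0.045],
    [200, -120, 52, 80, 0.66, -0.066, -0.058],
    [200, -120, 65, 100, 0.8, -0.08, -0.07],
    [200, -115, 77, 120, 0.94, -0.095, -0.082],
    [200, -110, 86, 135, 1.08, -0.109, -0.095],
    [200, -105, 92, 144, 1.22, -0.123, -0.107]
  ]
}}

```text
time: 33.65
ee_pos: [0.595, 0.1775, 0.1332]
eef_rot: [0.398, 0.516, -0.471, 0.595]
ft_force: [-0.5, 0.3, -0.8]
width: 0.0274
```

```bash
python3 - <<'E'
from h import *
delta(chpt(165,-1,80),Rch)
E
```

```text
t 33.65 shift [15.8 -1.1 -2.1] rv [ 0.205 -0.021 -0.021]
```

{"name": "arm_command", "arguments": {
  "targets": [
    [200, 7, 0, -1, 0.1, -0.01, -0.01],
    [200, 14, 0, -1, 0.205, -0.021, -0.021],
    [200, 14, 0, -1, 0.205, -0.021, -0.021],
    [200, 14, 0, -1, 0.205, -0.021, -0.021]
  ]
}}

```text
time: 34.05
ee_pos: [0.5942, 0.1758, 0.1197]
eef_rot: [0.444, 0.466, -0.529, 0.553]
ft_force: [0.6, 0.8, 0.2]
width: 0.0273
```

```bash
python3 - <<'E'
from h import *
delta(chpt(165,-1,7),Rch); snap('wrist','w30.png')
E
```

```text
t 34.05 shift [75.2 -0.4 -1.4] rv [ 0.009 -0.001 -0.   ]
```

View pics/w30.png

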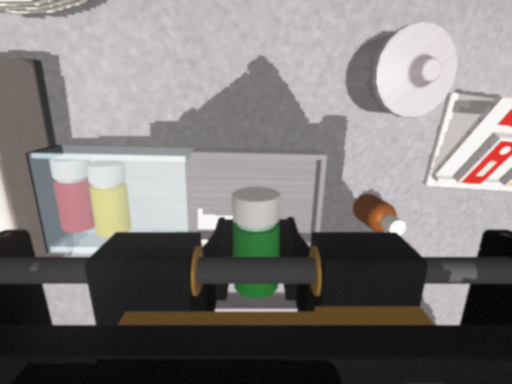

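Red and yellow sit together at the stop; green is centred above the mouth.

{"name": "arm_command", "arguments": {
  "targets": [
    [200, 25, 0.5, 0, 0.008, 0, 0],
    [200, 50, 0.5, 0, 0.008, 0, 0],
    [200, 65, 0.5, 0, 0.008, 0, 0],
    [200, 75, 0.5, 0, 0.008, 0, 0],
    [200, 76, 0.5, 0, 0.008, 0, 0],
    [200, 76, 0.5, 0, 0.008, 0, 0]
  ]
}}

```text
time: 34.7
ee_pos: [0.5955, 0.1628, 0.0452]
eef_rot: [0.447, 0.463, -0.531, 0.551]
ft_force: [0.3, 0.8, 0.3]
width: 0.0276
```

{"name": "arm_command", "arguments": {
  "targets": [
    [150, 1, 0, 0, 0, 0, 0],
    [130, 1, 0, 0, 0, 0, 0],
    [130, 1, 0, 0, 0, 0, 0],
    [130, 1, 0, 0, 0, 0, 0],
    [130, -10, 0, 0, 0, 0, 0],
    [130, -30, 0, 0, 0, 0, 0],
    [130, -65, 0, 0, 0, 0, 0],
    [130, -95, 0, 0, 0, 0, 0],
    [130, -95, 0, 0, 0, 0, 0]
  ]
}}

```text
time: 35.6
ee_pos: [0.5965, 0.1815, 0.1438]
eef_rot: [0.449, 0.462, -0.529, 0.552]
ft_force: [0.2, 0.6, 0.2]
width: 0.0422
```

```bash
python3 - <<'E'
from h import *
snap('wrist','w31.png'); delta([.4548,.2343,.13],Rv)
E
```

```text
t 35.65 shift [   0.4 -138.9  -59.9] rv [-1.432  0.145  0.12 ]
```

View pics/w31.png

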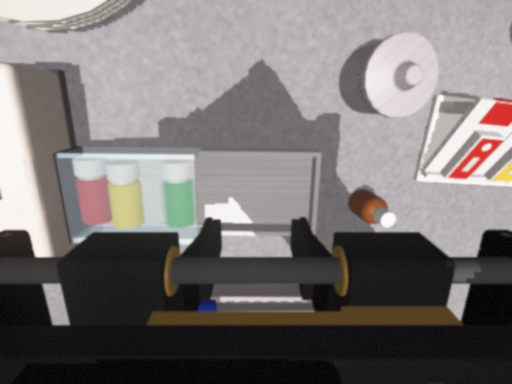

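{"name": "arm_command", "arguments": {
  "targets": [
    [100, -8, -8, -3, -0.14, 0.014, 0.012],
    [100, -10, -20, -8, -0.28, 0.028, 0.024],
    [100, -10, -36, -15, -0.42, 0.042, 0.036],
    [100, -10, -54, -23, -0.56, 0.057, 0.047],
    [100, -10, -74, -32, -0.7, 0.071, 0.059],
    [100, -8, -94, -41, -0.84, 0.085, 0.071],
    [100, -5, -112, -49, -0.98, 0.1, 0.083],
    [100, 0, -128, -56, -1.12, 0.114, 0.094],
    [100, 0, -138, -60, -1.26, 0.128, 0.106],
    [100, 0, -138, -60, -1.4, 0.142, 0.118]
  ]
}}

```text
time: 36.65
ee_pos: [0.4527, 0.2335, 0.1271]
eef_rot: [0.042, 0.707, -0.046, 0.705]
ft_force: [0.2, 0.3, 0.1]
width: 0.0527
```

```bash
python3 - <<'E'
from h import *
delta([.4548,.2343,.068],Rv)
E
```

```text
t 36.65 shift [59.1  1.3  2.1] rv [-0.026 -0.002  0.005]
```

{"name": "arm_command", "arguments": {
  "targets": [
    [100, 30, 0.5, 0.5, -0.015, 0, 0.003],
    [100, 59, 0.5, 1, -0.026, -0.002, 0.005],
    [100, 59, 0.5, 1, -0.026, -0.002, 0.005],
    [100, 59, 0.5, 1, -0.026, -0.002, 0.005]
  ]
}}

```text
time: 37.05
ee_pos: [0.4552, 0.2334, 0.0689]
eef_rot: [0.038, 0.706, -0.037, 0.706]
ft_force: [-0.3, 0.1, -0.1]
width: 0.053
```

```bash
python3 - <<'E'
from h import *
delta([.4548,.2343,.028],Rv); im=snap('wrist','w32.png')
for a,k in blobs(im,'blue',amin=200): print(a,k.min(0),k.max(0))
E
```

```text
t 37.05 shift [40.9  0.9 -0.5] rv [-0.007  0.    -0.001]
1790.0 [237 200] [273 257]
```

View pics/w32.png

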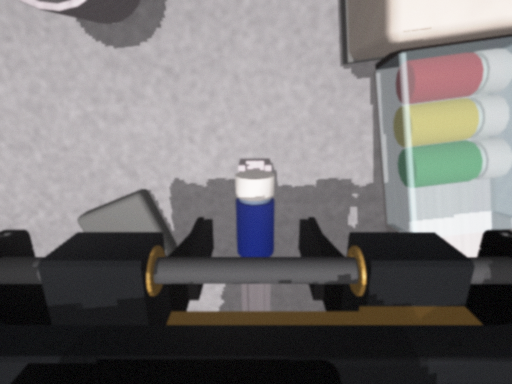

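{"name": "arm_command", "arguments": {
  "targets": [
    [100, 20, 0, -0.3, -0.006, 0, 0],
    [100, 41, 0, -0.3, -0.006, 0, 0],
    [100, 41, 0, -0.3, -0.006, 0, 0],
    [200, 41, 0, -0.3, -0.006, 0, 0],
    [200, 41, 0, -0.3, -0.006, 0, 0],
    [200, 41, 0, -0.3, -0.006, 0, 0],
    [200, 41, 0, -0.3, -0.006, 0, 0]
  ]
}}

```text
time: 37.8
ee_pos: [0.4555, 0.2337, 0.0285]
eef_rot: [0.036, 0.705, -0.035, 0.707]
ft_force: [-12.9, 1.2, 8.8]
width: 0.0286
```

```bash
python3 - <<'E'
from h import *
delta(chpt(165,0,80),Rch)
E
```

```text
t 37.80 shift [-88.5 -42.4 144.5] rv [ 1.429 -0.143 -0.127]
```

{"name": "arm_command", "arguments": {
  "targets": [
    [200, -35, 0, 0, 0, 0, 0],
    [200, -75, -2, 5, 0.1, -0.01, -0.009],
    [200, -110, -6, 20, 0.24, -0.024, -0.02],
    [200, -120, -12, 40, 0.38, -0.038, -0.033],
    [200, -120, -18, 60, 0.52, -0.052, -0.045],
    [200, -120, -24, 80, 0.66, -0.066, -0.058],
    [200, -120, -30, 100, 0.8, -0.08, -0.07],
    [200, -115, -36, 120, 0.94, -0.095, -0.082],
    [200, -110, -40, 135, 1.08, -0.109, -0.095],
    [200, -105, -42, 144, 1.22, -0.123, -0.107]
  ]
}}

```text
time: 38.8
ee_pos: [0.5953, 0.1763, 0.1329]
eef_rot: [0.398, 0.515, -0.472, 0.594]
ft_force: [-0.1, -0.3, -1.0]
width: 0.0278
```

```bash
python3 - <<'E'
from h import *
delta(chpt(165,-1,80),Rch)
E
```

```text
t 38.80 shift [15.3 -1.1 -3.2] rv [ 0.202 -0.02  -0.02 ]
```

{"name": "arm_command", "arguments": {
  "targets": [
    [200, 7, 0, -1, 0.1, -0.01, -0.01],
    [200, 14, 0, -1.5, 0.204, -0.02, -0.02],
    [200, 14, 0, -1.5, 0.204, -0.02, -0.02],
    [200, 14, 0, -1.5, 0.204, -0.02, -0.02]
  ]
}}

```text
time: 39.2
ee_pos: [0.5942, 0.1767, 0.1191]
eef_rot: [0.444, 0.465, -0.529, 0.553]
ft_force: [-0.2, -0.0, -1.2]
width: 0.0277
```

```bash
python3 - <<'E'
from h import *
delta(chpt(165,-1,7),Rch); snap('wrist','w33.png')
E
```

```text
t 39.20 shift [74.8 -0.4 -0.4] rv [ 0.009 -0.001 -0.   ]
```

View pics/w33.png

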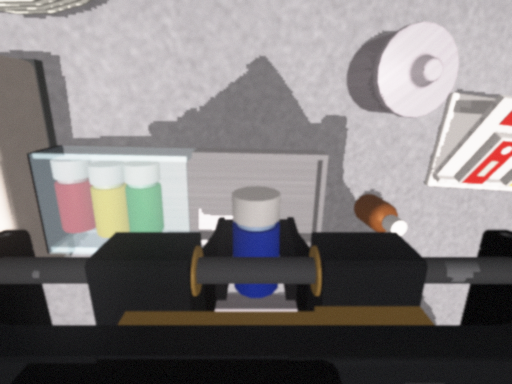

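{"name": "arm_command", "arguments": {
  "targets": [
    [200, 25, 0.5, 0, 0.008, 0, 0],
    [200, 50, 0.5, 0, 0.008, 0, 0],
    [200, 65, 0.5, 0, 0.008, 0, 0],
    [200, 75, 0.5, 0, 0.008, 0, 0],
    [200, 75.5, 0.5, 0, 0.008, 0, 0],
    [200, 75.5, 0.5, 0, 0.008, 0, 0]
  ]
}}

```text
time: 39.85
ee_pos: [0.5956, 0.1638, 0.0451]
eef_rot: [0.447, 0.463, -0.531, 0.551]
ft_force: [0.2, 0.4, -0.1]
width: 0.0276
```

{"name": "arm_command", "arguments": {
  "targets": [
    [150, 1, 0, 0, 0, 0, 0],
    [130, 1, 0, 0, 0, 0, 0],
    [130, 1, 0, 0, 0, 0, 0],
    [130, 1, 0, 0, 0, 0, 0],
    [130, -10, 0, 0, 0, 0, 0],
    [130, -30, 0, 0, 0, 0, 0],
    [130, -65, 0, 0, 0, 0, 0],
    [130, -95, 0, 0, 0, 0, 0],
    [200, -120, 0, 0, 0, 0, 0],
    [255, -130, 0, 0, 0, 0, 0]
  ]
}}

```text
time: 40.85
ee_pos: [0.5953, 0.1873, 0.1762]
eef_rot: [0.449, 0.462, -0.53, 0.552]
ft_force: [1.2, 0.1, -1.1]
width: 0.0334
```

```bash
python3 - <<'E'
from h import *
snap('wrist','w34.png')
c=camera('scene'); cv2.imwrite('pics/c34.png',cv2.resize(c[140:290,140:410,::-1],None,fx=2.9,fy=2.9,interpolation=cv2.INTER_CUBIC))
delta([.555,.36,.22],Rcols([0,0,-1],[0,-1,0])); print(read_state()['joint_positions'])
E
```

```text
t 40.95 shift [ -75.2  -33.7 -164.2] rv [ 0.034  0.172 -0.006]
[-0.10605972  0.44275824 -0.48194106  1.46462345  0.35772683  1.37876901
 -2.17875639]
```

View pics/w34.png

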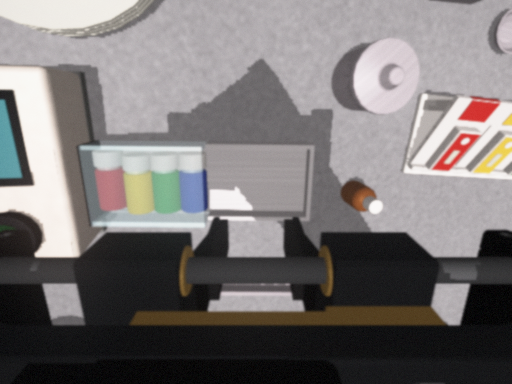

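View pics/c34.png

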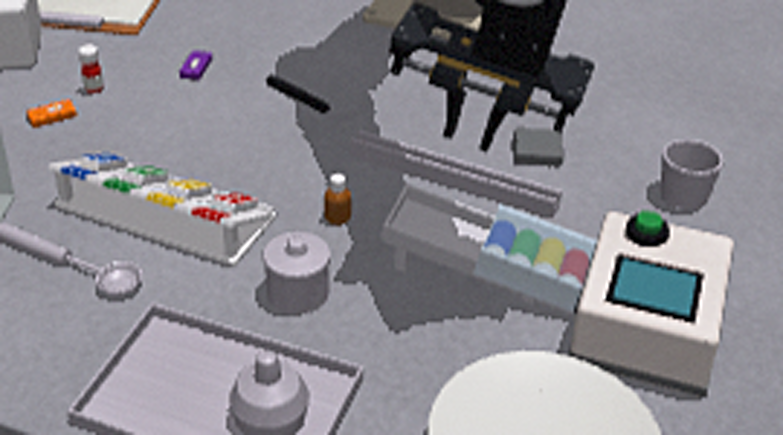

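```bash
python3 - <<'E'
from h import *
delta([.559,.33,.22],Rcols([0,0,-1],[1,0,0]))
E
```

```text
t 40.95 shift [ -70.   -30.8 -134.5] rv [-1.532  0.14   0.13 ]
```

{"name": "arm_command", "arguments": {
  "targets": [
    [255, -35, -2, -5, -0.14, 0.013, 0.012],
    [255, -60, -5, -20, -0.28, 0.026, 0.024],
    [255, -70, -10, -40, -0.42, 0.039, 0.036],
    [255, -70, -14, -60, -0.56, 0.052, 0.048],
    [255, -70, -18, -80, -0.7, 0.065, 0.06],
    [255, -70, -22, -100, -0.84, 0.078, 0.072],
    [255, -70, -26, -118, -0.98, 0.09, 0.083],
    [255, -70, -30, -130, -1.12, 0.103, 0.095],
    [255, -70, -31, -134, -1.26, 0.115, 0.107],
    [255, -70, -31, -134, -1.4, 0.128, 0.119]
  ]
}}

```text
time: 41.95
ee_pos: [0.5573, 0.3293, 0.2164]
eef_rot: [0.04, 0.703, -0.049, 0.708]
ft_force: [-0.5, 0.0, 0.4]
width: 0.0005
```

{"name": "arm_command", "arguments": {
  "targets": [
    [255, 0, 0, 0, -0.13, 0.012, 0.011],
    [255, 0, 0, 0, -0.13, 0.012, 0.011],
    [255, 0, 0, 0, -0.13, 0.012, 0.011]
  ]
}}

```text
time: 42.25
ee_pos: [0.5583, 0.3283, 0.2172]
eef_rot: [0.002, 0.708, -0.003, 0.706]
ft_force: [0.1, 0.7, -0.5]
width: 0.0002
```

```bash
python3 - <<'E'
from h import *
s=read_state(); im=snap('wrist','w35.png'); cp=campose('wrist',s)
cs=campose('side');cc=campose('scene'); S=camera('side'); C=cv2.imread('pics/scene0.png')[:,:,::-1].copy()
w=None
for a,k in blobs(im,'green',amin=100): print(a,cen(k),k.min(0),k.max(0),np.round(toz(cp,cen(k),.097),4)); 
delta([.559,.379,.13],Rcols([0,0,-1],[1,0,0]))
E
```

```text
499.5 (255.44444444444446, 130.80814147480814) [242 118] [268 143] [[0.558  0.3766 0.097 ]]
t 42.35 shift [87.7 50.3  0.9] rv [-0.005 -0.003  0.001]
```

View pics/w35.png

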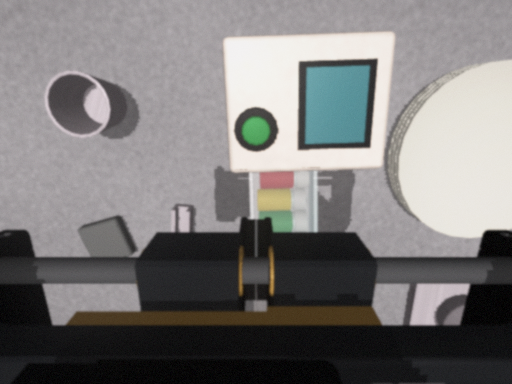

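{"name": "arm_command", "arguments": {
  "targets": [
    [255, 20, 20, 0, 0, 0, 0],
    [255, 50, 45, 0, 0, 0, 0],
    [255, 75, 49, 0, 0, 0, 0],
    [255, 92, 49, 0, 0, 0, 0],
    [255, 92, 49, 0, 0, 0, 0],
    [255, 92, 49, 0, 0, 0, 0]
  ]
}}

```text
time: 42.95
ee_pos: [0.5589, 0.3773, 0.1271]
eef_rot: [0.001, 0.708, -0.002, 0.706]
ft_force: [-0.5, -0.6, 0.6]
width: -0.0001
```

```bash
python3 - <<'E'
from h import *
im=snap('wrist','w36.png'); S=camera('side'); C=camera('scene')
cv2.imwrite('pics/b36.png',np.hstack([cv2.resize(S[70:170,130:240,::-1],(390,355)),cv2.resize(C[170:270,310:420,::-1],(390,355))]))
delta([.5583,.3775,.10],Rcols([0,0,-1],[1,0,0]))
E
```

```text
t 43.10 shift [28.1 -0.3 -0.9] rv [-0.004 -0.001 -0.   ]
```

View pics/b36.png

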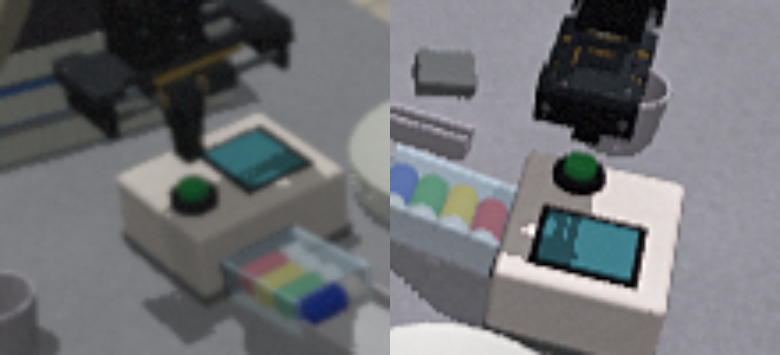

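View pics/w36.png

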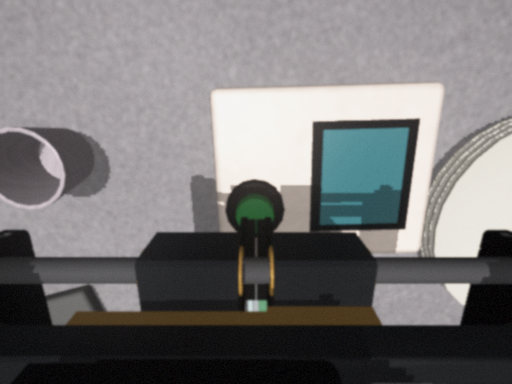

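{"name": "arm_command", "arguments": {
  "targets": [
    [255, 12, 0, -0.5, 0, 0, 0],
    [255, 22, 0, -0.5, 0, 0, 0],
    [255, 25, 0, -0.5, 0, 0, 0],
    [255, 25, 0, -0.5, 0, 0, 0]
  ]
}}

```text
time: 43.5
ee_pos: [0.5575, 0.3773, 0.1006]
eef_rot: [0.0, 0.708, -0.002, 0.706]
ft_force: [-0.2, -0.8, 4.2]
width: 0.0008
```

```bash
python3 - <<'E'
from h import *
S=camera('side'); C=camera('scene')
cv2.imwrite('pics/b37.png',np.hstack([cv2.resize(S[70:170,130:240,::-1],(390,355)),cv2.resize(C[170:270,310:420,::-1],(390,355))]))
E
```

```text
(no output)
```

View pics/b37.png

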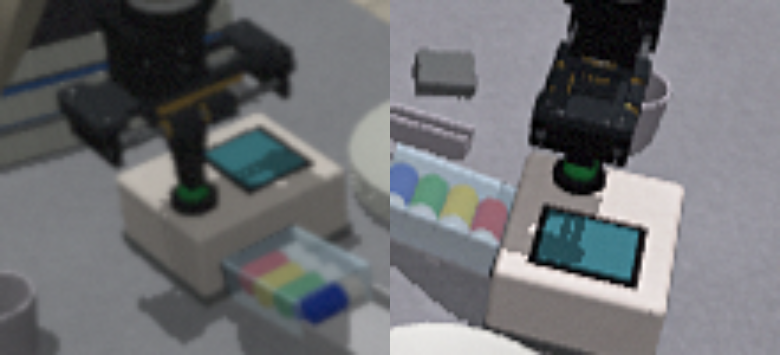

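{"name": "arm_command", "arguments": {
  "targets": [
    [255, 3, 0, 0, 0, 0, 0],
    [255, 4, 0, 0, 0, 0, 0],
    [255, 4, 0, 0, 0, 0, 0]
  ]
}}

```text
time: 43.9
ee_pos: [0.558, 0.3779, 0.0976]
eef_rot: [0.001, 0.708, -0.001, 0.706]
ft_force: [0.4, 0.1, 3.9]
width: 0.0009
```

{"name": "arm_command", "arguments": {
  "targets": [
    [255, 2, 0, 0, 0, 0, 0],
    [255, 3, 0, 0, 0, 0, 0],
    [255, 3, 0, 0, 0, 0, 0]
  ]
}}

```text
time: 44.2
ee_pos: [0.558, 0.378, 0.0963]
eef_rot: [0.001, 0.708, -0.001, 0.707]
ft_force: [-4.7, -5.7, 16.8]
width: 0.0003
```

{"name": "arm_command", "arguments": {
  "targets": [
    [255, 0.5, 0, 0, 0, 0, 0],
    [255, 0.5, 0, 0, 0, 0, 0]
  ]
}}

```text
time: 44.4
ee_pos: [0.558, 0.378, 0.0963]
eef_rot: [0.001, 0.707, -0.001, 0.707]
ft_force: [-5.3, -6.6, 20.4]
width: 0.0004
```

{"name": "arm_command", "arguments": {
  "targets": [
    [255, -10, 0, 0, 0, 0, 0],
    [255, -40, 0, 0, 0, 0, 0],
    [255, -80, 0, 0, 0, 0, 0],
    [255, -120, 0, 0, 0, 0, 0],
    [255, -150, -40, 0, 0, 0, 0],
    [255, -170, -80, 0, 0, 0, 0],
    [255, -170, -80, 0, 0, 0, 0],
    [255, -170, -80, 0, 0, 0, 0]
  ]
}}

```text
time: 45.2
ee_pos: [0.5585, 0.2969, 0.2642]
eef_rot: [0.001, 0.708, -0.002, 0.706]
ft_force: [-0.1, -0.4, -1.0]
width: 0.0004
```

```bash
python3 - <<'E'
from h import *
snap('wrist','w38.png'); S=camera('side'); C=camera('scene')
cv2.imwrite('pics/b38.png',cv2.resize(S[80:350,100:420,::-1],None,fx=2.2,fy=2.2)); cv2.imwrite('pics/c38.png',cv2.resize(C[130:290,130:410,::-1],None,fx=2.8,fy=2.8))
E
```

```text
(no output)
```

View pics/b38.png

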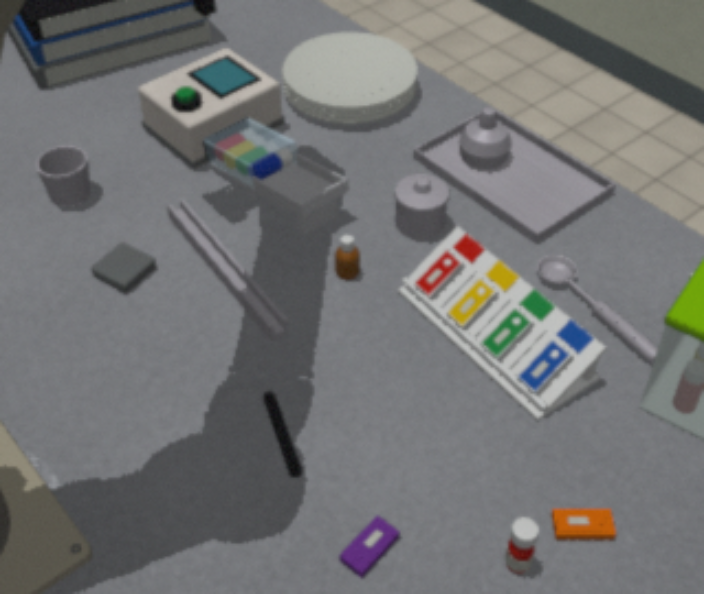

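View pics/c38.png

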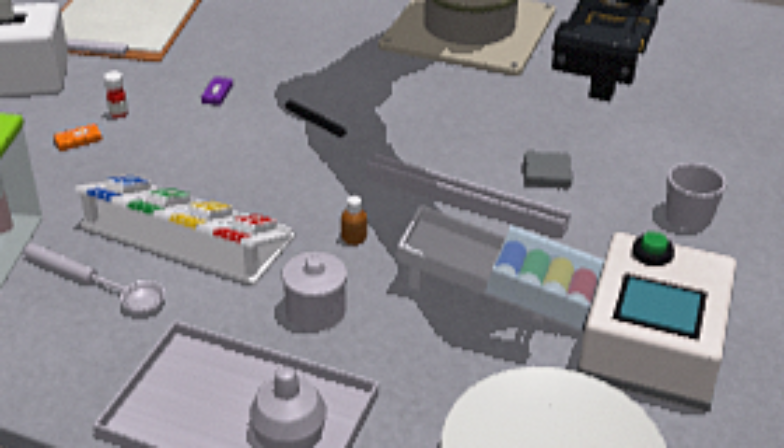

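View pics/w38.png

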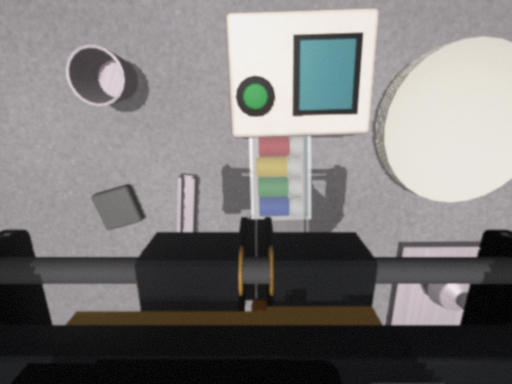

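```bash
python3 -c "
from bench import close_job; print(close_job())"
```

```text
the job is handed in; nothing more can be done
None
```

The job is done and handed in at about 45 s of the 210 s allowed. All four cards and all four vials were there.

- **Cards:** Red, yellow, green and blue lie face up and straight on the stand. Each is under its own tab and down against the lip.
- **Vials:** I loaded them in the order red, yellow, green, blue. They lie under the hood, with red against the stop.
- **Start button:** I pressed it until the force jumped from about 4 N to 17–20 N at the end of its travel, then let go. There is no direct reading of the button, so "fully down" rests on that force jump and on the press height.

The last pictures from all three cameras showed the cards and vials in place, the button up, the arm clear, and the other objects apparently where they started.

Two things did not quite agree along the way:
- **Calibration:** the wrist camera and the fixed cameras placed the deck and chute 3 to 6 mm apart. I took values in between and checked each placement close up.
- **Vial grasps:** each one showed 11 to 16 N of sideways force on the rest, from a gripper offset of about 1 mm. It had no visible effect on the placing.

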